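# Load the reagent warmer behind its pry-open cover

## Robot

A 7-joint arm with a two-finger parallel gripper is mounted at the origin on the work surface. World frame = base frame: x ahead of the robot, y to its left, z up, the work surface at z = 0. Lengths are in m, angles in rad, forces in N, time in s.
With the tool pointing down it reaches from about 0.35 to 0.9 m from the base axis. Payload 8.1 kg.
Tool frame: the origin (TCP) lies at the very end of the fingers, on their centre line; the grasp point (between the pads) lies 19 mm behind it (ctrl.grasp_offset is the distance from the TCP to the grasp point, in m); z points along the fingers, y is the line along which they close (so a half turn about z gives the same grasp; the last joint's range is limited). The gripper opens to 85 mm and grips with 20 to 120 N. Pads are 22 mm wide; open, the fingers measure 114 mm over their backs; the gripper's body (76 mm by 85 mm) begins 54 mm behind the grasp point. The pads swing forward as they close: fully open they stand 13 mm farther back than shut.
Start: joints at [-1.373, 0.434, 0.025, 1.573, -0.012, 1.134, -0.075], TCP at [0.185, 0.597, 0.231] pointing down, gripper open.
Joint ranges: [-2.62, 2.62], [-0.44, 2.09], [-1.27, 1.32], [0.08, 2.57], [-1.32, 4.46], [0.12, 2], [-2.74, 2.74]. Speed limits (rad/s): [2.22, 2.22, 3.01, 3.01, 3.14, 3.14, 3.14].

## Interface

Orientations are given as a unit quaternion [x, y, z, w].
In Python, from cell import ctrl gives the robot as it stands. The module is installed in compiled form; this text tells all that it offers.
- The arm moves only by the tool apply_moves, never from a script. Its arguments are lists of equal length, an entry for each row: "linear": the shift along the tool's x, y, z scaled (see below), a list of three; "spin": the turn about the tool's z scaled (see below); "grip": the closure, from -1 (fully open) to 1 (shut). A call has 1 to 20 rows; each row is the pose to reach, as a shift and turn from the pose commanded when the call began, along the tool's axes at that moment; what a row does not reach only later rows make up. The controller multiplies each number of a shift by 200 mm and each number of a turn by 0.5 rad. A row lasts 1/8 s, in which the tool goes at most 62.5 mm and 10.7 degrees, less where a joint would pass 70% of its speed; a pose out of reach is approached as far as the arm can. A call with a number of a shift or a turn outside -1 to 1 is refused whole. A call with a gripper value outside its range is refused whole. The fingers move at their own pace and stop on an object; the grip force is fixed at half the most. Time passes only in rows, so rows that repeat a pose let the fingers close. It gives the time, the measured TCP pose, the force, the opening and the grip force at its end, in the units of the state.
- ctrl.state(): the state, without advancing time (a new reading comes with each control period).
- ctrl.get_image(name): name is "side" or "top" or "wrist"; returns a dict with "frame" (480x640x3 uint8, red, green, blue), "z_map" (480x640 float32, m along the optical axis (not along the pixel's ray), 0 where there is no reading), "camera_matrix" (3x3 intrinsics, pixels), "k1" (the pictures are not rectified: a ray, as slopes to the right and down, at radius r is drawn at 1 + k1 r^2 times it, then the intrinsics apply), "view" (4x4, takes a point from world to camera coordinates). Camera axes: x right, y up, looking along -z (the intrinsics and any distortion apply to the point x, -y, -z); pixel columns grow to the right and rows downward; lengths in m; the calibration is good to about 2 mm. A picture is of the moment at which its call begins.
- ctrl.close_job(): hands the job in; it is judged then, once.
The state is a dict: "time_s": time; "q": joint angles; "joint_velocities": joint speeds; "joint_efforts": joint torques, N m; "ee_pos": TCP position; "ee_rot": TCP orientation; "force": force on the tool from outside, world axes, zero at the start; "torque": the same for the moment, N m; "width": finger opening in m; "grip_force": force on a finger pad.
Only numpy, scipy, OpenCV 4.12 (cv2) and the standard library are available. Lean on these libraries where they do the work, as an engineer would, in place of code of your own. Each camera call takes 0.05 s, during which the arm holds its last target. There are 200 camera calls.

## Task

Lever up the reagent warmer's flush cover with the blade of the pry tool at the notch in its front and swing it wide open, then stand every reagent cartridge upright on the warmer's floor between its ribs, and shut the cover completely. Only once it is shut, slide the heat fader until its grip is level with the pointer clip beside the track. By the end the pry tool must be put away with its blade slid all the way into the slot of the rack and let go, and the rinse bottle must not be knocked over.

Things in the scene. Friction and masses are not known exactly. Their poses are not given: they have to be found in the camera images.
- warmer: Reagent warmer: white box fixed on the bench, 126 (x) x 200 (y) x 54 mm high, walls 5, floor 6 mm thick. Origin: centre of underside; -x is its front, towards the robot. Ribs along x, 20 mm high, 4 thick, at y = -47.5, 0, 47.5 mm make four lanes 43 x 116 mm. The middle 60 mm of the front wall is only 42 mm high: a 12 mm gap under the cover, the pry notch.
- cover: The warmer's flat grey cover, 126 x 200 x 6 mm, no handle, hinged at the warmer's far (+x) top edge. Origin: on the hinge line at the cover's underside, 54.5 mm over the bench; the cover reaches from there along its own -x. Angle of its z axis from vertical = opening: 0 closed, up to 1.65 rad. Stiff hinge: stays where left; about 2.5 N at the front edge moves it.
- cover_edge (a point): Middle of the underside of the cover's front edge, 126 mm from the hinge.
- pry: Flat pry tool lying on the bench, 110 g. Black handle 85 x 22 wide x 24 mm high, then a steel blade 80 x 30 wide x 3 mm thick, flush with the handle's underside. x points to the blade's tip, z up. Origin: underside, on the middle line; handle from x = -57 to +28 mm, blade from +28 to +108 mm. Grip the handle from above across y at the origin; balance point near the blade's root.
- pry_tip (a point): Middle of the blade's front end (108 mm along the tool's x from its origin, half way up the blade's thickness).
- rack: Slotted tool rack fixed on the bench: aluminium block 70 (x) x 66 (y) x 45 mm high, origin at the centre of its underside. A level slot 42 mm wide, 7 mm high, floor at 28 mm, runs through it along x; mouth on its -x face, upper lip bevelled. The blade goes in along +x until the handle meets the block; the handle then sticks out towards the robot.
- rack_mouth (a point): Middle of the slot's mouth on the rack's -x face, 31.5 mm over the bench; axes as the rack's.
- fader (a joint): Position of the heat fader's grip along its track, m: 0 at the end of the track nearest the robot, 0.1 at the other, growing along the panel's +y.
- fader_top (a point): Centre of the top of the fader's grip: black, 26 (across the track) x 18 (along it) x 36 mm high, standing on the panel; moves with about 2 N and stays.
- fader_base: Fader panel fixed to the bench, 76 (x) x 150 (y) x 14 mm high; origin: centre of its underside; the track runs along its y, joint value 0 at y = -50 mm, 0.1 at y = +50 mm.
- pointer: Small steel pointer clip, 14 x 5 x 5 mm, fixed on the panel beside the track, 27 mm from the track's centre line; its y axis runs along the track.
- bottle: White rinse bottle with red cap, 64 mm in diameter, 170 mm tall, standing on the bench; not to be knocked over. Origin: centre of its underside.
- cart_a: Reagent cartridge, a grey block with white labels, 40 (x) x 28 (y) x 36 mm high with a round white cap (18 mm across, 8 mm high) on top, 80 g; up to four like it, some absent. Origin: centre of its underside, z up.
- cart_b: Reagent cartridge, a grey block with white labels, 40 (x) x 28 (y) x 36 mm high with a round white cap (18 mm across, 8 mm high) on top, 80 g; up to four like it, some absent. Origin: centre of its underside, z up.
- cart_c: Reagent cartridge, a grey block with white labels, 40 (x) x 28 (y) x 36 mm high with a round white cap (18 mm across, 8 mm high) on top, 80 g; up to four like it, some absent. Origin: centre of its underside, z up.
- cart_d: Reagent cartridge, a grey block with white labels, 40 (x) x 28 (y) x 36 mm high with a round white cap (18 mm across, 8 mm high) on top, 80 g; up to four like it, some absent. Origin: centre of its underside, z up.
Mind the look-alikes: they are no part of the job. What is shaped like the fader_base but orange or turquoise is not meant.

How it is judged:
On the way, in this order (a step that is already met when the one before it is completed fails the run):
1. the cover is levered up by the pry tool, the tool bearing on the cover (angle between cover's own z axis and vertical above 0.25 rad and contact force between pry and cover above 0.3 N), for 0.1 s.
2. the cover stands wide open (more than 1.2 rad) (angle between cover's own z axis and vertical above 1.2 rad), for 0.2 s.
3. every cartridge stands upright on the floor of the warmer, cover still open (x of cart_a in the frame of warmer between -0.045 and 0.045 m and y of cart_a in the frame of warmer between -0.088 and 0.088 m and z of cart_a in the frame of warmer between 0 and 0.0115 m and angle between each of cart_a, cart_b, cart_c, cart_d's own z axis and vertical below 0.15 rad and x of cart_b in the frame of warmer between -0.045 and 0.045 m and y of cart_b in the frame of warmer between -0.088 and 0.088 m and z of cart_b in the frame of warmer between 0 and 0.0115 m and x of cart_c in the frame of warmer between -0.045 and 0.045 m and y of cart_c in the frame of warmer between -0.088 and 0.088 m and z of cart_c in the frame of warmer between 0 and 0.0115 m and x of cart_d in the frame of warmer between -0.045 and 0.045 m and y of cart_d in the frame of warmer between -0.088 and 0.088 m and z of cart_d in the frame of warmer between 0 and 0.0115 m and angle between cover's own z axis and vertical above 0.8 rad), for 0.3 s.
4. the cover is shut again over the cartridges (x of cart_a in the frame of warmer between -0.045 and 0.045 m and y of cart_a in the frame of warmer between -0.088 and 0.088 m and z of cart_a in the frame of warmer between 0 and 0.0115 m and angle between each of cart_a, cart_b, cart_c, cart_d's own z axis and vertical below 0.15 rad and x of cart_b in the frame of warmer between -0.045 and 0.045 m and y of cart_b in the frame of warmer between -0.088 and 0.088 m and z of cart_b in the frame of warmer between 0 and 0.0115 m and x of cart_c in the frame of warmer between -0.045 and 0.045 m and y of cart_c in the frame of warmer between -0.088 and 0.088 m and z of cart_c in the frame of warmer between 0 and 0.0115 m and x of cart_d in the frame of warmer between -0.045 and 0.045 m and y of cart_d in the frame of warmer between -0.088 and 0.088 m and z of cart_d in the frame of warmer between 0 and 0.0115 m and angle between cover's own z axis and vertical below 0.045 rad), for 0.3 s.
5. the fader's grip is level with the pointer (y of fader_top in the frame of pointer between -0.004 and 0.004 m and angle between cover's own z axis and vertical below 0.045 rad), for 0.2 s.
At the end, for the whole second after the job is handed in: All present cartridges stand upright (within 0.15 rad) on the floor of the warmer, the cover is shut (within 0.045 rad), the fader's grip is within 4 mm of the pointer along the track, the pry tool lies at rest with its blade at least 55 mm deep in the rack's slot, released, and the bottle stands (all of step 5 and x of cart_a in the frame of warmer between -0.045 and 0.045 m and y of cart_a in the frame of warmer between -0.088 and 0.088 m and z of cart_a in the frame of warmer between 0 and 0.0115 m and angle between each of cart_a, cart_b, cart_c, cart_d's own z axis and vertical below 0.15 rad and x of cart_b in the frame of warmer between -0.045 and 0.045 m and y of cart_b in the frame of warmer between -0.088 and 0.088 m and z of cart_b in the frame of warmer between 0 and 0.0115 m and x of cart_c in the frame of warmer between -0.045 and 0.045 m and y of cart_c in the frame of warmer between -0.088 and 0.088 m and z of cart_c in the frame of warmer between 0 and 0.0115 m and x of cart_d in the frame of warmer between -0.045 and 0.045 m and y of cart_d in the frame of warmer between -0.088 and 0.088 m and z of cart_d in the frame of warmer between 0 and 0.0115 m and x of pry_tip in the frame of rack_mouth between 0.055 and 0.085 m and y of pry_tip in the frame of rack_mouth between -0.02 and 0.02 m and z of pry_tip in the frame of rack_mouth between -0.006 and 0.006 m and angle between the x axis of pry and the x axis of rack, either way round below 0.3 rad and linear speed of pry below 0.02 m/s and angle between bottle's own z axis and vertical below 0.3 rad); the robot touches nothing.
It fails at once if the rinse bottle is knocked over (angle between bottle's own z axis and vertical above 0.6 rad).
Of cart_a, cart_b, cart_c, cart_d only 2 to 4 are there at a start; the rules pass over those that are not, and their reading is None.
At some moment in a run one of cart_a, cart_b, cart_c, cart_d may be knocked a few centimetres aside while the robot is not near it.
It also fails if it takes over 210 s, if anything falls off the work surface, if the arm or the gripper's body presses on something with over 40 N, if the wrist force passes 120 N, or if a joint passes its speed limit or range.

## Working session

There is one attempt and no reset: what is moved stays moved. The work goes in short steps, Python scripts to look and compute and a tool call to move; the robot and the scene stay as the last step left them, time stands still between calls to the robot, and variables do not carry over. Pictures are saved under pics/ and viewed, at most 14 in all, crops included, and the job is handed in when it is done.

Besides the shell and the picture viewer there is one more tool, called after "Emit:" in YAML: its name, and indented under it one key for each argument. apply_moves: Moves the arm, as the interface text tells. Shifts and turns lie within -1 to 1; 1 stands for 200 mm of shift or 0.5 rad of turn. Its arguments: {"type":"object","properties":{"linear":{"type":"array","items":{"type":"array","items":{"type":"number"}}},"spin":{"type":"array","items":{"type":"number"}},"grip":{"type":"array","items":{"type":"number"}}},"required":["linear","spin","grip"]}

```bash
mkdir -p pics; cat > h.py <<'E'
import numpy as np, cv2
from cell import ctrl
from scipy.spatial.transform import Rotation as R
def shot(n):
    d=ctrl.get_image(n); return d
def save(d,fn): cv2.imwrite('pics/'+fn,cv2.cvtColor(d['frame'],cv2.COLOR_RGB2BGR))
def ray(d,uv):
    K=d['camera_matrix']; uv=np.atleast_2d(np.array(uv,float))
    dist=(uv-[K[0,2],K[1,2]])/[K[0,0],K[1,1]]
    s=dist.copy()
    for _ in range(30):
        s=dist/(1+d['k1']*(s**2).sum(1,keepdims=True))
    V=np.array(d['view']);Rm=V[:3,:3];o=-Rm.T@V[:3,3]
    dc=np.c_[s[:,0],-s[:,1],-np.ones(len(s))]
    return o,dc@Rm
def plane(d,uv,z):
    o,r=ray(d,uv); t=(z-o[2])/r[:,2]; return o+r*t[:,None]
def cloud(d):
    h,w=d['z_map'].shape; g=np.stack(np.meshgrid(np.arange(w),np.arange(h)),-1).reshape(-1,2)
    o,r=ray(d,g); return (o+r*d['z_map'].reshape(-1,1)).reshape(h,w,3)
def proj(d,P):
    V=np.array(d['view']);c=np.atleast_2d(P)@V[:3,:3].T+V[:3,3]
    s=np.c_[c[:,0]/-c[:,2],c[:,1]/c[:,2]]; s=s*(1+d['k1']*(s**2).sum(1,keepdims=True)); K=d['camera_matrix']
    return s*[K[0,0],K[1,1]]+[K[0,2],K[1,2]]
def st():
    s=ctrl.state(); print('t',round(s['time_s'],2),'p',np.round(s['ee_pos'],4),'F',np.round(s['force'],1),'w',round(s['width'],4),'g',round(s['grip_force'],1),'R',np.round(R.from_quat(s['ee_rot']).as_matrix(),3).tolist(),'q',np.round(s['q'],2)); return s
E
python3 - <<'E'
from h import *
for n in ['top','side']:
    d=shot(n); save(d,n+'0.png'); V=d['view']; print(n,-V[:3,:3].T@V[:3,3],V[:3,:3].round(2).tolist(),d['k1'],d['camera_matrix'].tolist())
st()
E
```

```text
top [ 0.45426534 -0.09622266  1.19150519] [[0.01, -1.0, 0.01], [0.99, 0.01, 0.11], [-0.11, 0.01, 0.99]] 0.03684424746726444 [[471.2615202973245, 0.0, 311.1616590248432], [0.0, 471.2615202973245, 240.23320323714708], [0.0, 0.0, 1.0]]
side [-0.00324826 -0.71758514  0.85248781] [[0.74, -0.67, 0.01], [0.45, 0.5, 0.74], [-0.5, -0.54, 0.68]] 0.01538539997716317 [[498.42329242662566, 0.0, 319.67031578239795], [0.0, 498.42329242662566, 235.84898754471396], [0.0, 0.0, 1.0]]
t 0.1 p [0.1851 0.5965 0.2306] F [-1.   0.1 -1. ] w 0.0854 g 0.0 R [[-0.955, 0.296, -0.0], [0.296, 0.955, -0.001], [-0.0, -0.001, -1.0]] q [-1.37  0.44  0.02  1.57 -0.01  1.13 -0.08]
```

View pics/top0.png

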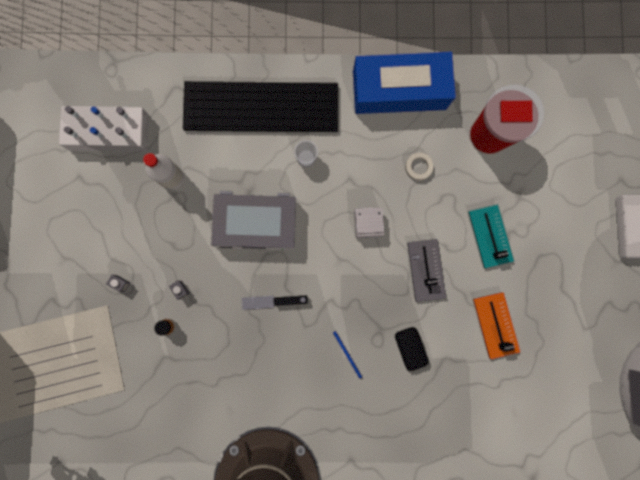

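View pics/side0.png

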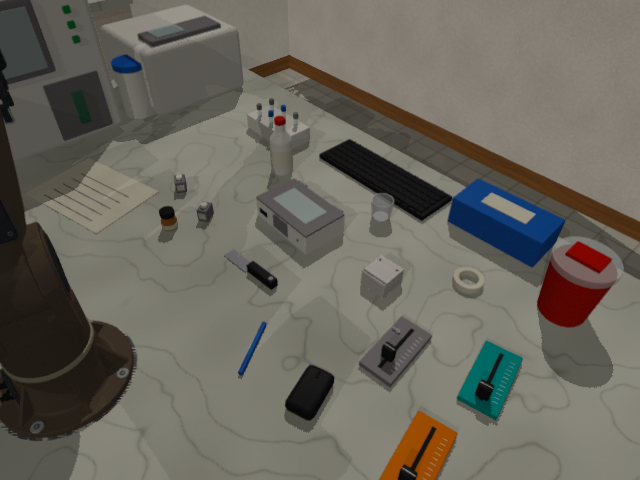

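The top view shows the warmer at (253,220), the pry at (275,301) with its blade to the left (+y), and cartridges near (120,285) and (180,291). It also shows the grey fader at (427,270), the rack at (369,222) and the bottle cap at (152,160). I'll zoom in.

```bash
python3 - <<'E'
from h import *
t=cv2.imread('pics/top0.png'); s=cv2.imread('pics/side0.png')
r=lambda im,x,y,w,h:cv2.resize(im[y:y+h,x:x+w],(400,300),interpolation=cv2.INTER_CUBIC)
a=np.vstack([np.hstack([r(t,95,260,112,84),r(t,205,180,140,105+30)]),np.hstack([r(t,345,195,120,120),r(s,150,165,100,75)])])
cv2.imwrite('pics/z0.png',a)
d=shot('top');C=cloud(d)
for u,v in [(120,285),(119,282),(180,291),(178,287),(253,220),(275,301),(300,299),(369,222),(432,282),(420,260),(152,160),(215,200),(290,200),(290,240),(215,240)]: print((u,v),C[v,u].round(4))
np.save('C0.npy',C)
E
```

```text
(120, 285) [0.4663 0.3591 0.0369]
(119, 282) [0.4735 0.3618 0.0369]
(180, 291) [0.4524 0.2152 0.0351]
(178, 287) [0.462  0.2187 0.0411]
(253, 220) [0.6236 0.0384 0.0632]
(275, 301) [ 0.429  -0.0147  0.0241]
(300, 299) [ 0.4341 -0.076   0.0224]
(369, 222) [ 0.6233 -0.2444  0.0446]
(432, 282) [ 0.4774 -0.3941  0.0511]
(420, 260) [ 0.5327 -0.3752  0.0134]
(152, 160) [0.7401 0.2508 0.1679]
(215, 200) [0.6725 0.1318 0.0601]
(290, 200) [ 0.6733 -0.0504  0.0631]
(290, 240) [ 0.5759 -0.0513  0.0605]
(215, 240) [0.5747 0.129  0.061 ]
```

View pics/z0.png

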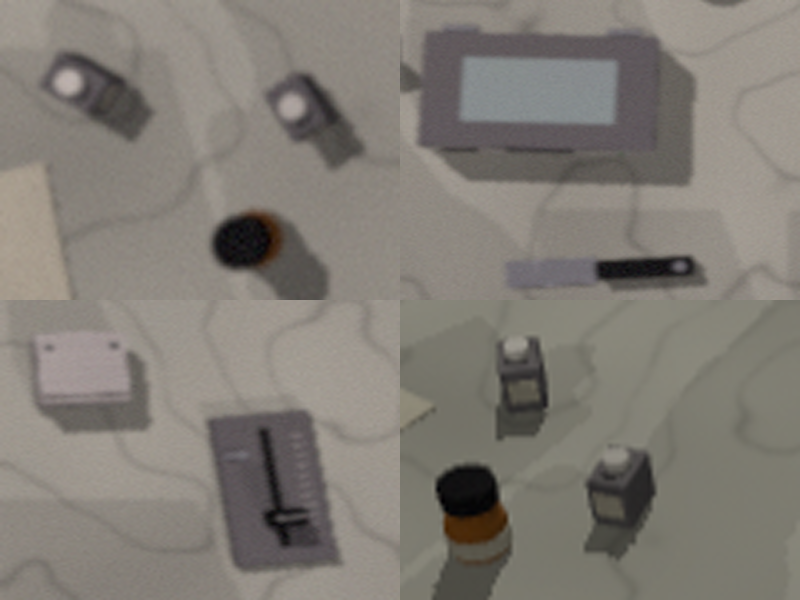

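The crops show two upright cartridges, the pry with its blade toward +y, and the pointer clip at about top pixel (415,257). Next I'll measure them.

```bash
cat >> h.py <<'E'
def rect(P):
    (c,s,a)=cv2.minAreaRect((P[:,:2]*1000).astype(np.float32)); return np.round(c,1),np.round(s,1),round(a,1)
def zone(C,u0,v0,u1,v1,z0,z1):
    s=C[v0:v1,u0:u1].reshape(-1,3); return s[(s[:,2]>z0)&(s[:,2]<z1)]
E
python3 - <<'E'
from h import *
C=np.load('C0.npy')
for n,b in dict(warm=(200,180,310,260,.055,.075),pryh=(270,285,320,315,.016,.03),pryb=(235,285,320,315,.002,.03),rack=(345,200,395,240,.035,.05),fgrip=(405,240,455,300,.035,.06),fpan=(400,230,455,305,.009,.02),cA=(105,270,140,300,.03,.055),cB=(165,275,195,302,.03,.055),bot=(140,145,215,225,.02,.18),cap=(140,145,170,175,.155,.18),botlow=(140,145,215,225,.02,.06)).items():
    P=zone(C,*b); print(n,len(P),rect(P) if len(P)>3 else '',P.mean(0).round(4),np.percentile(P[:,2],[5,50,95]).round(4))
d=shot('top');f=d['frame']
# refined pixel-based: 
hsv=cv2.cvtColor(f,cv2.COLOR_RGB2HSV)
print(hsv[301,240:312].tolist()[::6])
for v in range(252,264): print(v,f[v,408:424].sum(1))
E
```

```text
warm 4358 (array([626.6,  38.6]), array([202.3, 134.6]), 88.6) [0.6231 0.0385 0.0609] [0.0572 0.0609 0.0645]
pryh 303 (array([430.9, -52.6]), array([21.9, 82.4]), 3.9) [ 0.4309 -0.0527  0.0241] [0.0202 0.0242 0.0279]
pryb 1029 (array([432.4, -18.1]), array([ 72. , 210.3]), 0.3) [ 0.4307 -0.0189  0.0097] [0.0022 0.0043 0.0264]
rack 761 (array([ 624., -246.]), array([71.7, 65.9]), 3.1) [ 0.6235 -0.2456  0.0446] [0.0403 0.0449 0.0482]
fgrip 86 (array([ 478.6, -394.2]), array([16.9, 26.6]), 0.9) [ 0.4782 -0.393   0.049 ] [0.0412 0.0496 0.0529]
fpan 1699 (array([ 508.5, -391. ]), array([149.3,  76.5]), 6.6) [ 0.5095 -0.3902  0.0142] [0.0106 0.0141 0.0181]
cA 206 (array([471.1, 371.2]), array([43. , 28.7]), 64.2) [0.4715 0.3696 0.038 ] [0.0322 0.0373 0.0457]
cB 197 (array([456., 222.]), array([40. , 28.3]), 34.2) [0.4558 0.2209 0.0378] [0.0326 0.0369 0.0457]
bot 1061 (array([719.6, 226.4]), array([275.8,  66.1]), 53.8) [0.7281 0.2383 0.1026] [0.0321 0.1094 0.1707]
cap 160 (array([741.9, 254.8]), array([28.2, 27.3]), 89.9) [0.7406 0.2537 0.1691] [0.1613 0.17   0.1733]
botlow 204 (array([719
[... 409 characters left out ...]

254 [331 255 249 259 255 251 248 246 257 267 275 267 263 262 245 187]
255 [335 268 242 255 261 249 262 272 293 311 301 279 279 257 236 185]
256 [357 269 250 244 278 280 295 302 321 322 316 293 266 280 253 202]
257 [368 282 250 257 276 306 306 303 317 329 326 297 274 280 261 212]
258 [387 301 243 263 262 287 259 279 278 301 289 277 271 264 265 235]
259 [375 298 255 254 261 252 242 245 248 263 268 261 260 265 260 226]
260 [384 303 250 255 249 261 258 245 248 248 229 251 261 261 254 228]
261 [389 321 258 260 264 265 263 263 264 249 255 251 248 257 243 214]
262 [401 338 269 248 267 260 263 267 262 242 243 254 252 239 232 226]
263 [405 361 269 241 259 261 268 264 261 259 246 249 246 246 248 223]
```

```bash
cat >> h.py <<'E'
def plan(*wps):
    """wps: (x,y,z,yaw_deg of tool y); prints tool-axis calls"""
    s=ctrl.state(); p=np.array(s['ee_pos']); r=R.from_quat(s['ee_rot']).as_matrix(); a=np.arctan2(r[1,1],r[0,1])
    for x,y,z,yd in wps:
        q=np.array([x,y,z]); b=a+(np.deg2rad(yd)-a+np.pi)%(2*np.pi)-np.pi
        n=int(np.ceil(max(np.linalg.norm(q-p)/.195,abs(b-a)/.495,1e-9)))
        for i in range(n):
            M=np.array([[np.sin(a),np.cos(a),0],[-np.cos(a),np.sin(a),0],[0,0,-1]])
            # tool x = y cross z, z down: y=(c,s,0) -> x=(-s... )
            ty=np.array([np.cos(a),np.sin(a),0]);tz=np.array([0,0,-1.]);M=np.c_[np.cross(ty,tz),ty,tz]
            d=(q-p)/(n-i); e=(b-a)/(n-i); l=M.T@d/.2
            rows=int(np.ceil(max(np.linalg.norm(d)/.055,abs(e)/.18)))+1
            print((x,y,z,yd),'linear',l.round(3).tolist(),'spin',round(-e/.5,3),'rows',rows)
            p=p+d;a=a+e
E
python3 - <<'E'
from h import *
plan((.429,-.03,.15,4))
E
```

```text
(0.429, -0.03, 0.15, 4) linear [-0.523, -0.658, 0.101] spin 0.6 rows 5
(0.429, -0.03, 0.15, 4) linear [-0.694, -0.474, 0.101] spin 0.6 rows 5
(0.429, -0.03, 0.15, 4) linear [-0.803, -0.247, 0.101] spin 0.6 rows 5
(0.429, -0.03, 0.15, 4) linear [-0.841, 0.001, 0.101] spin 0.6 rows 5
```

Emit:
apply_moves:
  linear:
    - [-0.523,-0.658,0.1]
    - [-0.523,-0.658,0.1]
    - [-0.523,-0.658,0.1]
    - [-0.523,-0.658,0.1]
    - [-0.523,-0.658,0.1]
  spin: [0.6,0.6,0.6,0.6,0.6]
  grip: [-1,-1,-1,-1,-1]

```text
time_s: 0.82
ee_pos: [0.2459, 0.4409, 0.2116]
ee_rot: [0.296, 0.955, 0.0, -0.0]
force: [-0.6, 0.9, 0.9]
width: 0.0857
grip_force: 0.0
```

Emit:
apply_moves:
  linear:
    - [-0.694,-0.474,0.1]
    - [-0.694,-0.474,0.1]
    - [-0.694,-0.474,0.1]
    - [-0.694,-0.474,0.1]
    - [-0.694,-0.474,0.1]
  spin: [0.6,0.6,0.6,0.6,0.6]
  grip: [-1,-1,-1,-1,-1]

```text
time_s: 1.45
ee_pos: [0.3069, 0.2854, 0.1916]
ee_rot: [0.435, 0.901, 0.001, 0.0]
force: [-0.5, 0.8, 0.5]
width: 0.0858
grip_force: 0.0
```

Emit:
apply_moves:
  linear:
    - [-0.803,-0.247,0.1]
    - [-0.803,-0.247,0.1]
    - [-0.803,-0.247,0.1]
    - [-0.803,-0.247,0.1]
    - [-0.803,-0.247,0.1]
  spin: [0.6,0.6,0.6,0.6,0.6]
  grip: [-1,-1,-1,-1,-1]

```text
time_s: 2.08
ee_pos: [0.3683, 0.1289, 0.1715]
ee_rot: [0.564, 0.826, 0.0, 0.0]
force: [-0.3, 0.3, -0.2]
width: 0.0855
grip_force: 0.0
```

Emit:
apply_moves:
  linear:
    - [-0.841,0,0.1]
    - [-0.841,0,0.1]
    - [-0.841,0,0.1]
    - [-0.841,0,0.1]
    - [-0.841,0,0.1]
  spin: [0.6,0.6,0.6,0.6,0.6]
  grip: [-1,-1,-1,-1,-1]

```text
time_s: 2.7
ee_pos: [0.429, -0.0278, 0.1512]
ee_rot: [0.681, 0.732, -0.0, -0.0]
force: [0.8, 0.8, -0.2]
width: 0.0852
grip_force: 0.0
```

```bash
python3 - <<'E'
from h import *
st(); d=shot('wrist'); save(d,'w1.png')
o=-d['view'][:3,:3].T@d['view'][:3,3]; print(o)
C=cloud(d)
P=C.reshape(-1,3); m=(P[:,2]>.015)&(P[:,2]<.03)&(P[:,0]<.52)&(P[:,0]>.35); print(m.sum(),rect(P[m]))
E
```

```text
t 2.7 p [ 0.429  -0.0278  0.1512] F [ 0.8  0.8 -0.2] w 0.0852 g 0.0 R [[-0.073, 0.997, -0.0], [0.997, 0.073, 0.0], [0.0, -0.0, -1.0]] q [-0.54  0.23  0.58  2.16 -0.18  0.79  0.22]
[0.42323155 0.04392245 0.29344621]
2446 (array([431.6, -50.7]), array([21.9, 84.3]), 4.5)
```

View pics/w1.png

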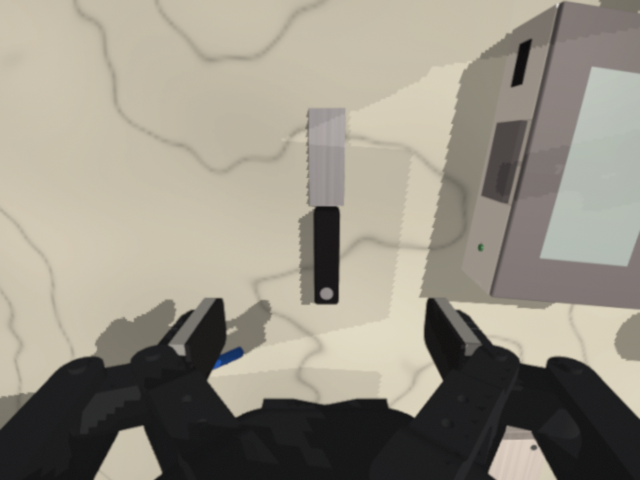

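Wrist view: the pry runs vertically, with the blade at about (327,155) and the handle at (327,255). The warmer's notch is at (503,160). The grasp is aligned, so I'll go down and close.

Emit:
apply_moves:
  linear:
    - [0,0.005,0.25]
    - [0,0.005,0.5]
    - [0,0.005,0.7]
    - [0,0.005,0.73]
    - [0,0.005,0.73]
    - [0,0.005,0.73]
    - [0,0.005,0.73]
    - [0,0.005,0.73]
    - [0,0.005,0.73]
    - [0,0.005,0.73]
    - [0,0.005,0.73]
  spin: [0,0,0,0,0,0,0,0,0,0,0]
  grip: [-1,-1,-1,-1,-1,1,1,1,1,1,1]

```text
time_s: 4.12
ee_pos: [0.4301, -0.0296, 0.0059]
ee_rot: [0.682, 0.731, 0.001, 0.0]
force: [-2.2, 0.0, 13.7]
width: 0.0204
grip_force: 58.8
```

Emit:
apply_moves:
  linear:
    - [0,0,-0.2]
    - [0,0,-0.4]
    - [0,0,-0.6]
    - [0,0,-0.6]
    - [0,0,-0.6]
  spin: [0,0,0,0,0]
  grip: [1,1,1,1,1]

```text
time_s: 4.75
ee_pos: [0.4294, -0.0294, 0.1249]
ee_rot: [0.682, 0.732, 0.0, -0.0]
force: [0.7, -0.0, -1.5]
width: 0.0204
grip_force: 59.9
```

```bash
python3 - <<'E'
from h import *
st()
d=shot('top');C=cloud(d)
P=zone(C,200,175,310,265,.055,.075);P=P[P[:,2]<.066];print(rect(P))
# warmer yaw & edges from cloud: percentiles by band
for y0 in (-.05,-.02,.01,.04,.07,.1,.125):
    q=P[abs(P[:,1]-y0)<.006]; print(y0,q[:,0].min().round(4),q[:,0].max().round(4))
for x0 in (.58,.6,.62,.65,.67):
    q=P[abs(P[:,0]-x0)<.005]; print(x0,q[:,1].min().round(4),q[:,1].max().round(4))
w=shot('wrist');save(w,'w2.png');Cw=cloud(w)
Q=Cw.reshape(-1,3);m=(Q[:,2]>.054)&(Q[:,2]<.066)&(Q[:,0]>.54)&(Q[:,1]>-.1);print('wrist warm',rect(Q[m]),Q[m].min(0),Q[m].max(0),np.median(Q[m][:,2]))
plan((.40,.038,.16,-91.4))
E
```

```text
t 4.75 p [ 0.4294 -0.0294  0.1249] F [ 0.7 -0.  -1.5] w 0.0204 g 59.9 R [[-0.07, 0.998, -0.0], [0.998, 0.07, 0.0], [0.0, -0.0, -1.0]] q [-0.54  0.28  0.6   2.19 -0.24  0.73  0.29]
(array([626.7,  38.6]), array([202.5, 134.4]), 88.6)
-0.05 0.5587 0.6916
-0.02 0.5586 0.6916
0.01 0.5588 0.6837
0.04 0.5603 0.683
0.07 0.5606 0.6857
0.1 0.5609 0.6932
0.125 0.5625 0.6927
0.58 -0.061 0.1395
0.6 -0.0608 0.1392
0.62 -0.0606 0.1384
0.65 -0.0628 0.1382
0.67 -0.0626 0.1367
wrist warm (array([607.7,  35.5]), array([192.7,  97.8]), 88.9) [ 0.55722506 -0.06160296  0.05400391] [0.65480839 0.13220107 0.06297378] 0.06035251566519294
(0.4, 0.038, 0.16, -91.4) linear [0.087, -0.03, -0.045] spin 0.833 rows 4
(0.4, 0.038, 0.16, -91.4) linear [0.067, -0.063, -0.045] spin 0.833 rows 4
(0.4, 0.038, 0.16, -91.4) linear [0.036, -0.085, -0.045] spin 0.833 rows 4
(0.4, 0.038, 0.16, -91.4) linear [-0.001, -0.092, -0.045] spin 0.833 rows 4
```

Emit:
apply_moves:
  linear:
    - [0.087,-0.03,-0.045]
    - [0.087,-0.03,-0.045]
    - [0.087,-0.03,-0.045]
    - [0.087,-0.03,-0.045]
  spin: [0.833,0.833,0.833,0.833]
  grip: [1,1,1,1]

```text
time_s: 5.35
ee_pos: [0.4222, -0.013, 0.1338]
ee_rot: [0.818, 0.576, -0.001, -0.0]
force: [-0.3, -0.8, -2.1]
width: 0.0205
grip_force: 59.8
```

Emit:
apply_moves:
  linear:
    - [0.067,-0.063,-0.045]
    - [0.067,-0.063,-0.045]
    - [0.067,-0.063,-0.045]
    - [0.067,-0.063,-0.045]
  spin: [0.833,0.833,0.833,0.833]
  grip: [1,1,1,1]

```text
time_s: 5.85
ee_pos: [0.4152, 0.0038, 0.1431]
ee_rot: [0.919, 0.395, -0.0, 0.0]
force: [-0.2, 0.8, -0.7]
width: 0.0207
grip_force: 59.8
```

Emit:
apply_moves:
  linear:
    - [0.036,-0.085,-0.045]
    - [0.036,-0.085,-0.045]
    - [0.036,-0.085,-0.045]
    - [0.036,-0.085,-0.045]
  spin: [0.833,0.833,0.833,0.833]
  grip: [1,1,1,1]

```text
time_s: 6.35
ee_pos: [0.408, 0.0207, 0.1522]
ee_rot: [0.981, 0.196, -0.0, 0.0]
force: [-0.6, 0.2, -1.8]
width: 0.0202
grip_force: 59.8
```

Emit:
apply_moves:
  linear:
    - [0,-0.092,-0.045]
    - [0,-0.092,-0.045]
    - [0,-0.092,-0.045]
    - [0,-0.092,-0.045]
    - [0,-0.092,-0.045]
  spin: [0.833,0.833,0.833,0.833,0.833]
  grip: [1,1,1,1,1]

```text
time_s: 6.98
ee_pos: [0.401, 0.0378, 0.1613]
ee_rot: [1.0, -0.011, -0.0, 0.0]
force: [0.2, -0.4, -1.2]
width: 0.0208
grip_force: 59.8
```

```bash
python3 - <<'E'
from h import *
s=st();p=s['ee_pos']
w=shot('wrist');save(w,'w3.png');Cw=cloud(w);Q=Cw.reshape(-1,3)
m=(abs(Q[:,1]-p[1])<.03)&(Q[:,0]>p[0]+.02)&(Q[:,0]<p[0]+.13)&(abs(Q[:,2]-p[2])<.04);B=Q[m]
print(m.sum(),rect(B),B.max(0),np.polyfit(B[:,0],B[:,2],1))
for x in np.arange(.02,.12,.01):
    q=B[abs(B[:,0]-p[0]-x)<.004]; print(round(x,2),len(q),np.median(q,0).round(4) if len(q) else '')
plan((.44,.0385,.0525,-91.4))
E
```

```text
t 6.97 p [0.401  0.0378 0.1613] F [ 0.2 -0.4 -1.2] w 0.0208 g 59.8 R [[1.0, -0.022, -0.0], [-0.022, -1.0, -0.0], [-0.0, 0.0, -1.0]] q [-1.13  0.24  1.1   2.23 -0.29  0.83 -1.43]
13707 (array([460.7,  36.8]), array([30.4, 79.8]), 88.8) [0.50084069 0.0525612  0.17737105] [-0.00941952  0.16224753]
0.02 669 [0.4226 0.0388 0.158 ]
0.03 1149 [0.4311 0.0377 0.1578]
0.04 1212 [0.4411 0.0375 0.1577]
0.05 1283 [0.451  0.0369 0.1578]
0.06 1362 [0.461  0.0367 0.1578]
0.07 1439 [0.4711 0.0365 0.1578]
0.08 1531 [0.481  0.0363 0.1577]
0.09 1607 [0.491  0.0361 0.1577]
0.1 725 [0.4987 0.0366 0.1577]
0.11 0 
(0.44, 0.0385, 0.0525, -91.4) linear [0.195, -0.008, 0.544] spin 0.003 rows 4
```

View pics/w3.png

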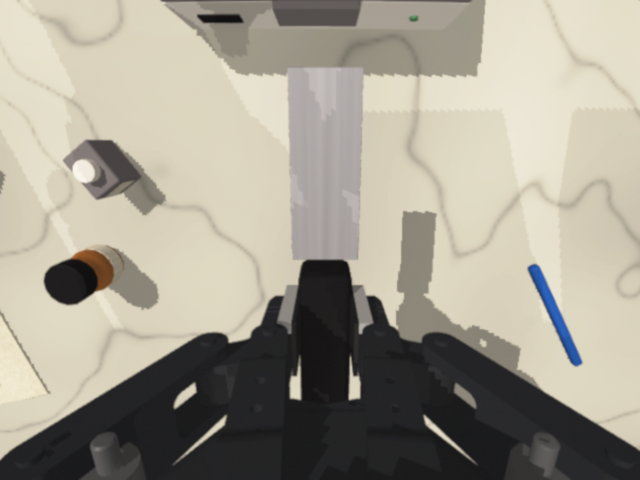

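The blade is level and points to the warmer, with its tip at (325,70) and the notch at (318,10). I'll lower it, then insert.

Emit:
apply_moves:
  linear:
    - [0.05,-0.01,0.2]
    - [0.1,-0.015,0.4]
    - [0.19,-0.015,0.54]
    - [0.19,-0.015,0.54]
    - [0.19,-0.015,0.54]
  spin: [0,0,0,0,0]
  grip: [1,1,1,1,1]

```text
time_s: 7.65
ee_pos: [0.4387, 0.0397, 0.0539]
ee_rot: [1.0, -0.013, -0.0, 0.0]
force: [-0.1, 0.4, -0.6]
width: 0.0205
grip_force: 59.7
```

```bash
python3 - <<'E'
from h import *
st()
w=shot('side');save(w,'s1.png')
im=cv2.imread('pics/s1.png');cv2.imwrite('pics/s1z.png',cv2.resize(im[160:280,200:360],(800,600),interpolation=cv2.INTER_CUBIC))
E
```

```text
t 7.65 p [0.4387 0.0397 0.0539] F [-0.1  0.4 -0.6] w 0.0205 g 59.7 R [[1.0, -0.025, -0.0], [-0.025, -1.0, -0.0], [-0.0, 0.0, -1.0]] q [-0.81  0.51  0.81  2.24 -0.64  0.63 -1.12]
```

View pics/s1z.png

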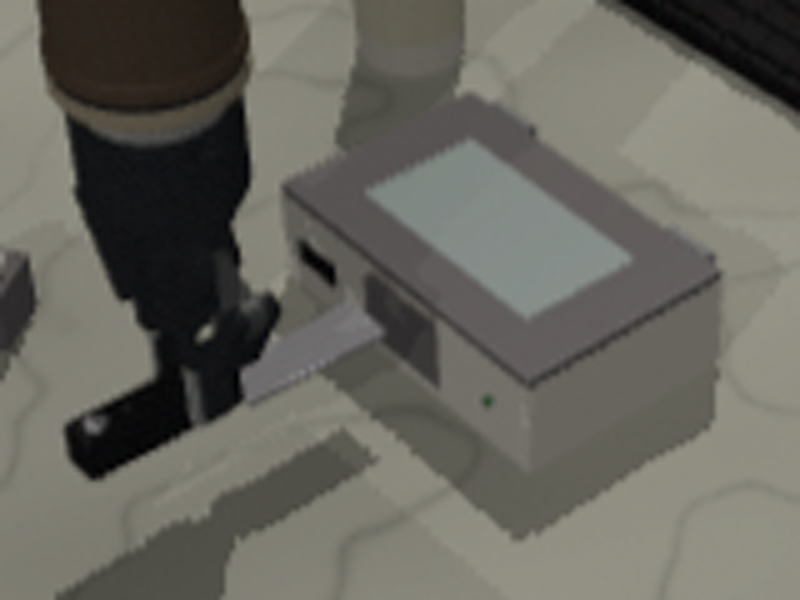

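The blade tip at (375,325) faces the notch opening at (400,325). I'll insert it.

Emit:
apply_moves:
  linear:
    - [0.05,0,0]
    - [0.1,0,0]
    - [0.15,0,0]
    - [0.2,0,0]
    - [0.225,0,0]
    - [0.225,0,0]
  spin: [0,0,0,0,0,0]
  grip: [1,1,1,1,1,1]

```text
time_s: 8.45
ee_pos: [0.4843, 0.0388, 0.0532]
ee_rot: [1.0, -0.013, -0.0, 0.0]
force: [-0.3, 0.7, -1.9]
width: 0.0203
grip_force: 59.7
```

Emit:
apply_moves:
  linear:
    - [0,0,-0.04]
    - [0,0,-0.08]
    - [0,0,-0.12]
    - [0,0,-0.16]
    - [0,0,-0.2]
    - [0,0,-0.24]
    - [0,0,-0.28]
    - [0,0,-0.32]
    - [0,0,-0.32]
    - [0,0,-0.32]
  spin: [0,0,0,0,0,0,0,0,0,0]
  grip: [1,1,1,1,1,1,1,1,1,1]

```text
time_s: 9.7
ee_pos: [0.4843, 0.039, 0.1174]
ee_rot: [1.0, -0.013, 0.0, -0.0]
force: [-0.2, 0.3, -1.3]
width: 0.0206
grip_force: 59.8
```

```bash
python3 - <<'E'
from h import *
st()
d=shot('top');C=cloud(d)
P=zone(C,200,160,310,265,.055,.2)
for x0 in np.arange(.55,.69,.015):
    q=P[abs(P[:,0]-x0)<.006];q=q[q[:,1]>.08]; print(x0.round(3),len(q),np.median(q[:,2]).round(4) if len(q) else '')
w=shot('side');save(w,'s2.png')
im=cv2.imread('pics/s2.png');cv2.imwrite('pics/s2z.png',cv2.resize(im[150:270,200:360],(640,480),interpolation=cv2.INTER_CUBIC))
E
```

```text
t 9.7 p [0.4843 0.039  0.1174] F [-0.2  0.3 -1.3] w 0.0206 g 59.8 R [[1.0, -0.025, 0.001], [-0.025, -1.0, 0.0], [0.001, -0.0, -1.0]] q [-0.86  0.47  0.92  2.09 -0.51  0.82 -1.23]
0.55 0 
0.565 0 
0.58 55 0.1222
0.595 122 0.1164
0.61 123 0.1074
0.625 126 0.0985
0.64 113 0.0902
0.655 101 0.081
0.67 110 0.072
0.685 100 0.0629
```

View pics/s2z.png

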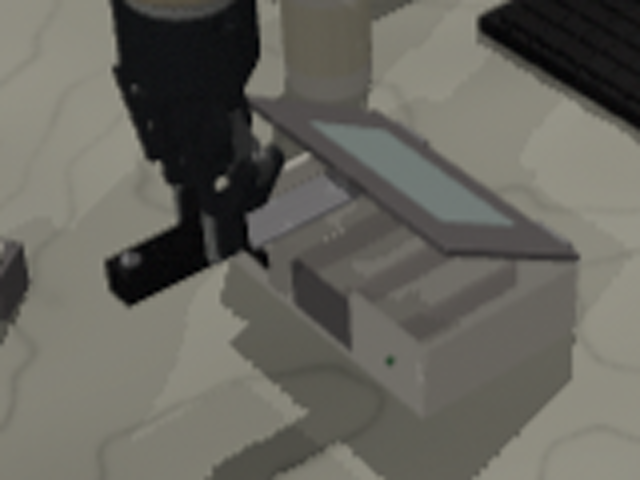

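The cover is levered to about 31° with the blade tip under it. I'll continue along the arc.

Emit:
apply_moves:
  linear:
    - [0.055,0,-0.06]
    - [0.107,0,-0.116]
    - [0.168,0,-0.155]
    - [0.229,0,-0.189]
    - [0.295,0,-0.213]
    - [0.36,0,-0.233]
    - [0.415,0,-0.233]
    - [0.469,0,-0.228]
    - [0.5,0,-0.215]
    - [0.53,0,-0.203]
    - [0.53,0,-0.203]
    - [0.53,0,-0.203]
  spin: [0,0,0,0,0,0,0,0,0,0,0,0]
  grip: [1,1,1,1,1,1,1,1,1,1,1,1]

```text
time_s: 11.3
ee_pos: [0.59, 0.0362, 0.158]
ee_rot: [1.0, -0.013, 0.0, 0.0]
force: [-0.2, -0.1, -0.9]
width: 0.0209
grip_force: 59.8
```

```bash
python3 - <<'E'
from h import *
st()
d=shot('top');C=cloud(d)
P=zone(C,190,130,320,265,.075,.2);P=P[(P[:,1]>.085)&(P[:,1]<.14)&(P[:,0]>.55)]
for z0 in np.arange(.08,.2,.015):
    q=P[abs(P[:,2]-z0)<.007]; print(z0.round(3),len(q),np.median(q[:,0]).round(4) if len(q) else '')
w=shot('side');C=cloud(w);P=C.reshape(-1,3);P=P[(P[:,1]>-.06)&(P[:,1]<.0)&(P[:,0]>.6)&(P[:,0]<.75)]
for z0 in np.arange(.08,.2,.015):
    q=P[abs(P[:,2]-z0)<.007]; print(z0.round(3),len(q),np.median(q[:,0]).round(4) if len(q) else '')
E
```

```text
t 11.3 p [0.59   0.0362 0.158 ] F [-0.2 -0.1 -0.9] w 0.0209 g 59.8 R [[1.0, -0.025, 0.0], [-0.025, -1.0, -0.0], [0.0, 0.0, -1.0]] q [-0.74  0.58  0.9   1.8  -0.52  1.02 -1.24]
0.08 0 
0.095 0 
0.11 0 
0.125 0 
0.14 0 
0.155 0 
0.17 0 
0.185 0 
0.2 0 
0.08 75 0.6861
0.095 87 0.6868
0.11 82 0.6873
0.125 80 0.6881
0.14 90 0.6882
0.155 85 0.6893
0.17 91 0.6896
0.185 56 0.6913
0.2 0
```

```bash
python3 - <<'E'
from h import *
plan((.43,.036,.158,-91.4),(.43,-.25,.14,-87))
E
```

```text
(0.43, 0.036, 0.158, -91.4) linear [-0.8, 0.022, 0.0] spin -0.002 rows 4
(0.43, -0.25, 0.14, -87) linear [0.017, 0.715, 0.045] spin -0.077 rows 4
(0.43, -0.25, 0.14, -87) linear [-0.01, 0.715, 0.045] spin -0.077 rows 4
```

Emit:
apply_moves:
  linear:
    - [-0.2,0,0]
    - [-0.5,0.02,0]
    - [-0.8,0.02,0]
    - [-0.8,0.02,0]
  spin: [0,0,0,0]
  grip: [1,1,1,1]

```text
time_s: 11.9
ee_pos: [0.4241, 0.0373, 0.1568]
ee_rot: [1.0, -0.012, -0.003, -0.002]
force: [1.1, 0.4, 0.1]
width: 0.0207
grip_force: 59.8
```

Emit:
apply_moves:
  linear:
    - [0.02,0.715,0.045]
    - [0.02,0.715,0.045]
    - [0.02,0.715,0.045]
    - [0.02,0.715,0.045]
  spin: [-0.077,-0.077,-0.077,-0.077]
  grip: [1,1,1,1]

```text
time_s: 12.4
ee_pos: [0.4309, -0.1087, 0.1493]
ee_rot: [1.0, 0.005, 0.001, 0.0]
force: [0.9, -0.3, -2.3]
width: 0.0206
grip_force: 59.8
```

Emit:
apply_moves:
  linear:
    - [-0.01,0.715,0.045]
    - [-0.01,0.715,0.045]
    - [-0.01,0.715,0.045]
    - [-0.01,0.715,0.045]
    - [-0.01,0.715,0.045]
  spin: [-0.077,-0.077,-0.077,-0.077,-0.077]
  grip: [1,1,1,1,1]

```text
time_s: 13.02
ee_pos: [0.4308, -0.248, 0.1397]
ee_rot: [1.0, 0.027, -0.0, -0.001]
force: [-0.1, 0.1, -1.7]
width: 0.0206
grip_force: 59.8
```

```bash
python3 - <<'E'
from h import *
s=st();p=s['ee_pos']
w=shot('wrist');save(w,'w4.png');Cw=cloud(w);Q=Cw.reshape(-1,3)
m=(abs(Q[:,2]-p[2]+.0035)<.006)&(Q[:,0]>p[0]+.02)&(Q[:,0]<p[0]+.12)&(abs(Q[:,1]-p[1])<.03);B=Q[m];print('blade',rect(B),B.max(0).round(4),np.median(B[:,2]).round(4))
m=(Q[:,2]>.04)&(Q[:,2]<.05)&(Q[:,0]>.57)&(Q[:,1]<-.19)&(Q[:,1]>-.3);B=Q[m];print('rack',m.sum(),rect(B),B.min(0).round(4),B.max(0).round(4))
for y0 in (-.27,-.26,-.25,-.24,-.23,-.22):
    q=B[abs(B[:,1]-y0)<.004]; print(y0,q[:,0].min().round(4),np.median(q[:,2]).round(4))
for x0 in (.6,.62,.64):
    q=B[abs(B[:,0]-x0)<.004]; print(x0,q[:,1].min().round(4),q[:,1].max().round(4)) if len(q) else 0
E
```

```text
t 13.03 p [ 0.4308 -0.248   0.1397] F [-0.1  0.1 -1.7] w 0.0206 g 59.8 R [[0.999, 0.054, -0.0], [0.054, -0.999, 0.001], [-0.0, -0.001, -1.0]] q [-0.25  0.44  0.9   2.04 -0.46  0.87 -0.6 ]
blade (array([ 490.4, -244.2]), array([80. , 30.4]), 2.9) [ 0.5309 -0.2273  0.1421] 0.1362Traceback (most recent call last):
  File "<stdin>", line 5, in <module>
    return umr_minimum(a, axis, None, out, keepdims, initial, where)
ValueError: zero-size array to reduction operation minimum which has no identity
```

View pics/w4.png

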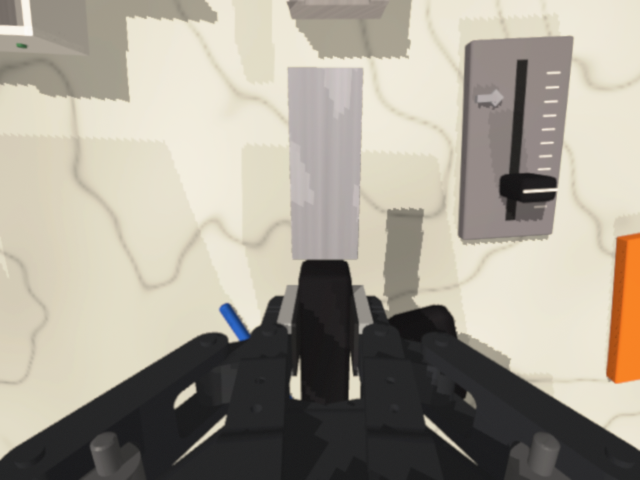

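The wrist view shows the blade at (325,165), the rack edge at (337,10), and the pointer at (490,98). The fader grip is at (527,187), with its white mark at y≈189.

```bash
python3 - <<'E'
from h import *
for n in ('top','side'):
    d=shot(n);C=cloud(d).reshape(-1,3)
    m=(C[:,0]>.57)&(C[:,0]<.68)&(C[:,1]<-.19)&(C[:,1]>-.3)
    B=C[m&(C[:,2]>.0415)&(C[:,2]<.049)];print(n,len(B),rect(B),np.median(B[:,2]))
    for y0 in (-.27,-.26,-.25,-.24,-.23,-.22):
        q=B[abs(B[:,1]-y0)<.005]; print(y0,q[:,0].min().round(4),q[:,0].max().round(4))
    for x0 in (.6,.61,.62,.63,.64,.65):
        q=B[abs(B[:,0]-x0)<.005]; print(x0,q[:,1].min().round(4),q[:,1].max().round(4))
w=shot('wrist');Q=cloud(w)
f=w['frame'].astype(int)
P=Q[20:260,450:590].reshape(-1,3);pan=P[(P[:,2]>.01)&(P[:,2]<.018)];print('panel',rect(pan))
g=P[(P[:,2]>.042)&(P[:,2]<.058)];print('grip',len(g),rect(g),np.median(g[:,2]))
sub=w['frame'][85:112,474:508].sum(2);m=sub>np.percentile(sub,50)+60;v,u=np.nonzero(m);print(m.sum(),u.mean()+474,v.mean()+85);pp=plane(w,[[u.mean()+474,v.mean()+85]],.0165)[0];print('pointer',pp)
E
```

```text
top 670 (array([ 623.8, -246.1]), array([70.7, 66.4]), 3.2) 0.045049308708598135
-0.27 0.5912 0.6608
-0.26 0.5892 0.6585
-0.25 0.5889 0.6586
-0.24 0.5888 0.6584
-0.23 0.5887 0.6584
-0.22 0.5886 0.6559
0.6 -0.2788 -0.2148
0.61 -0.2791 -0.2145
0.62 -0.2789 -0.2148
0.63 -0.2792 -0.2125
0.64 -0.2766 -0.2124
0.65 -0.2768 -0.2124
side 679 (array([ 624.1, -246.2]), array([73.7, 67.9]), 3.7) 0.04583107364379657
-0.27 0.5909 0.6622
-0.26 0.5905 0.6601
-0.25 0.5893 0.6591
-0.24 0.587 0.6584
-0.23 0.588 0.6601
-0.22 0.5859 0.6588
0.6 -0.2793 -0.2157
0.61 -0.2804 -0.2149
0.62 -0.2805 -0.2146
0.63 -0.2789 -0.2117
0.64 -0.2789 -0.213
0.65 -0.2782 -0.2129
panel (array([ 509.7, -390.5]), array([150.3,  77.5]), 6.8)
grip 1004 (array([ 479. , -393.7]), array([18.3, 25.7]), 7.0) 0.04959583046182871
203 490.6551724137931 97.4039408866995
pointer [ 0.54114536 -0.36394194  0.0165    ]
```

Emit:
apply_moves:
  linear:
    - [0.05,0.045,0.2]
    - [0.1,0.045,0.4]
    - [0.218,0.045,0.516]
    - [0.218,0.045,0.516]
    - [0.218,0.045,0.516]
  spin: [0,0,0,0,0]
  grip: [1,1,1,1,1]

```text
time_s: 13.85
ee_pos: [0.474, -0.2564, 0.0371]
ee_rot: [1.0, 0.026, -0.0, 0.0]
force: [-0.1, 0.9, -1.6]
width: 0.0206
grip_force: 59.8
```

```bash
python3 - <<'E'
from h import *
s=st();p=s['ee_pos']
w=shot('wrist');save(w,'w5.png');Q=cloud(w).reshape(-1,3)
m=(abs(Q[:,2]-p[2]+.0035)<.005)&(Q[:,0]>p[0]+.02)&(Q[:,0]<.582)&(abs(Q[:,1]-p[1])<.03);B=Q[m];print('blade',rect(B),B.max(0).round(4),np.median(B[:,2]).round(4))
E
```

```text
t 13.85 p [ 0.474  -0.2564  0.0371] F [-0.1  0.9 -1.6] w 0.0206 g 59.8 R [[0.999, 0.052, -0.0], [0.052, -0.999, -0.0], [-0.0, 0.0, -1.0]] q [-0.11  0.65  0.73  2.02 -0.65  0.72 -0.49]
blade (array([ 533.5, -252.8]), array([80.1, 30.4]), 3.1) [ 0.5742 -0.2359  0.0384] 0.0335
```

View pics/w5.png

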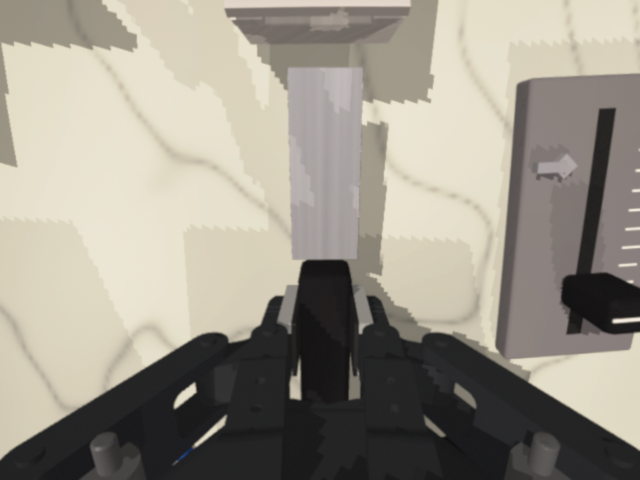

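The blade at (325,165) is in line with the rack mouth at (320,15). I'll slide it in.

Emit:
apply_moves:
  linear:
    - [0.05,-0.007,0.002]
    - [0.1,-0.007,0.002]
    - [0.15,-0.007,0.002]
    - [0.2,-0.007,0.002]
    - [0.25,-0.007,0.002]
    - [0.3,-0.007,0.002]
    - [0.35,-0.007,0.002]
    - [0.4,-0.007,0.002]
    - [0.44,-0.007,0.002]
    - [0.44,-0.007,0.002]
    - [0.44,-0.007,0.002]
  spin: [0,0,0,0,0,0,0,0,0,0,0]
  grip: [1,1,1,1,1,1,1,1,1,1,1]

```text
time_s: 15.28
ee_pos: [0.5616, -0.2506, 0.0363]
ee_rot: [1.0, 0.026, -0.0, -0.0]
force: [0.4, 0.6, -1.4]
width: 0.0206
grip_force: 59.8
```

Emit:
apply_moves:
  linear:
    - [0.025,0,0]
    - [0.025,0,0.005]
    - [0.025,0,0.005]
    - [0.025,0,0.005]
    - [0.025,0,0.005]
    - [0.025,0,0.005]
    - [0.025,0,0.005]
    - [0.025,0,-0.3]
    - [0.025,0,-0.6]
    - [0.025,0,-0.6]
  spin: [0,0,0,0,0,0,0,0,0,0]
  grip: [1,1,-0.4,-0.4,-0.4,-0.4,-0.4,-0.4,-0.4,-0.4]

```text
time_s: 16.52
ee_pos: [0.5692, -0.2523, 0.1611]
ee_rot: [1.0, 0.026, 0.004, 0.002]
force: [0.8, 0.4, -0.6]
width: 0.0599
grip_force: 0.0
```

```bash
python3 - <<'E'
from h import *
st()
d=shot('side');im=cv2.cvtColor(d['frame'],cv2.COLOR_RGB2BGR)
a=cv2.resize(im[235:325,320:440],(400,300),interpolation=cv2.INTER_CUBIC)
d=shot('top');C=cloud(d);im=cv2.cvtColor(d['frame'],cv2.COLOR_RGB2BGR)
b=cv2.resize(im[260:344,95:207],(400,300),interpolation=cv2.INTER_CUBIC)
cv2.imwrite('pics/c6.png',np.hstack([a,b]))
for n,bb in dict(cA=(95,260,150,310,.025,.055),cB=(160,265,205,312,.025,.055),bot=(120,130,215,225,.15,.18)).items():
    P=zone(C,*bb);print(n,len(P),rect(P),P.mean(0).round(4))
E
```

```text
t 16.52 p [ 0.5692 -0.2523  0.1611] F [ 0.8  0.4 -0.6] w 0.0599 g 0.0 R [[0.999, 0.051, 0.007], [0.051, -0.999, -0.003], [0.007, 0.003, -1.0]] q [-0.22  0.61  0.86  1.72 -0.52  1.05 -0.7 ]
cA 223 (array([471.7, 371.2]), array([43., 29.]), 63.1) [0.4713 0.3686 0.037 ]
cB 208 (array([426.1, 206.1]), array([40.5, 27.4]), 33.8) [0.426  0.2047 0.0372]
bot 225 (array([717.1, 191.3]), array([166.2,  28.1]), 68.8) [0.7281 0.2191 0.1689]
```

View pics/c6.png

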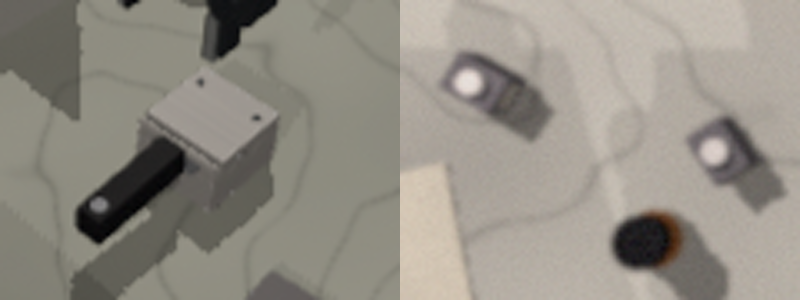

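The pry sits in the rack, its handle at (130,190) of the left crop. Cartridge B was knocked to (0.426,0.206) but is still upright, and A is unmoved. I'll go to A.

```bash
python3 - <<'E'
from h import *
plan((.472,.371,.15,63))
E
```

```text
(0.472, 0.371, 0.15, 63) linear [-0.052, -0.521, 0.006] spin -0.873 rows 4
(0.472, 0.371, 0.15, 63) linear [0.173, -0.494, 0.006] spin -0.873 rows 4
(0.472, 0.371, 0.15, 63) linear [0.365, -0.375, 0.006] spin -0.873 rows 4
(0.472, 0.371, 0.15, 63) linear [0.49, -0.185, 0.006] spin -0.873 rows 4
(0.472, 0.371, 0.15, 63) linear [0.522, 0.039, 0.006] spin -0.873 rows 4
(0.472, 0.371, 0.15, 63) linear [0.457, 0.256, 0.006] spin -0.873 rows 4
```

Emit:
apply_moves:
  linear:
    - [-0.052,-0.521,-0.1]
    - [-0.052,-0.521,-0.1]
    - [-0.052,-0.521,-0.1]
    - [-0.052,-0.521,-0.1]
  spin: [-0.873,-0.873,-0.873,-0.873]
  grip: [-0.7,-0.7,-0.7,-0.7]

```text
time_s: 17.12
ee_pos: [0.5506, -0.1459, 0.1752]
ee_rot: [0.97, 0.242, -0.001, -0.001]
force: [-0.4, -0.5, -0.4]
width: 0.0724
grip_force: 0.0
```

Emit:
apply_moves:
  linear:
    - [0.173,-0.494,0]
    - [0.173,-0.494,0]
    - [0.173,-0.494,0]
    - [0.173,-0.494,0]
  spin: [-0.873,-0.873,-0.873,-0.873]
  grip: [-0.7,-0.7,-0.7,-0.7]

```text
time_s: 17.62
ee_pos: [0.535, -0.0437, 0.1756]
ee_rot: [0.896, 0.445, -0.001, -0.0]
force: [-0.2, -0.2, -0.2]
width: 0.073
grip_force: 0.0
```

Emit:
apply_moves:
  linear:
    - [0.365,-0.375,0]
    - [0.365,-0.375,0]
    - [0.365,-0.375,0]
    - [0.365,-0.375,0]
  spin: [-0.873,-0.873,-0.873,-0.873]
  grip: [-0.7,-0.7,-0.7,-0.7]

```text
time_s: 18.12
ee_pos: [0.5196, 0.0592, 0.1759]
ee_rot: [0.778, 0.628, -0.0, 0.0]
force: [0.4, 0.0, 0.6]
width: 0.0724
grip_force: 0.0
```

Emit:
apply_moves:
  linear:
    - [0.49,-0.185,0]
    - [0.49,-0.185,0]
    - [0.49,-0.185,0]
    - [0.49,-0.185,0]
  spin: [-0.873,-0.873,-0.873,-0.873]
  grip: [-0.7,-0.7,-0.7,-0.7]

```text
time_s: 18.62
ee_pos: [0.5041, 0.1625, 0.176]
ee_rot: [0.624, 0.781, -0.0, 0.0]
force: [0.3, -0.3, 0.3]
width: 0.0727
grip_force: 0.0
```

Emit:
apply_moves:
  linear:
    - [0.522,0.039,0]
    - [0.522,0.039,0]
    - [0.522,0.039,0]
    - [0.522,0.039,0]
  spin: [-0.873,-0.873,-0.873,-0.873]
  grip: [-0.7,-0.7,-0.7,-0.7]

```text
time_s: 19.12
ee_pos: [0.4885, 0.2658, 0.1761]
ee_rot: [0.441, 0.898, -0.0, 0.0]
force: [-0.3, -0.7, 0.4]
width: 0.0728
grip_force: 0.0
```

Emit:
apply_moves:
  linear:
    - [0.457,0.256,0.05]
    - [0.457,0.256,0.05]
    - [0.457,0.256,0.05]
    - [0.457,0.256,0.05]
    - [0.457,0.256,0.05]
  spin: [-0.873,-0.873,-0.873,-0.873,-0.873]
  grip: [-0.7,-0.7,-0.7,-0.7,-0.7]

```text
time_s: 19.75
ee_pos: [0.4728, 0.3691, 0.1664]
ee_rot: [0.236, 0.972, -0.0, 0.0]
force: [-0.4, -0.8, 0.7]
width: 0.0728
grip_force: 0.0
```

```bash
python3 - <<'E'
from h import *
st()
w=shot('wrist');save(w,'w7.png');Q=cloud(w).reshape(-1,3)
for c in ((.472,.371),(.426,.206)):
    m=(np.hypot(Q[:,0]-c[0],Q[:,1]-c[1])<.045)&(Q[:,2]>.033)&(Q[:,2]<.0395);B=Q[m];print(m.sum(),rect(B) if len(B)>5 else '')
    m=(np.hypot(Q[:,0]-c[0],Q[:,1]-c[1])<.045)&(Q[:,2]>.0405)&(Q[:,2]<.049);B=Q[m];print('cap',m.sum(),rect(B) if len(B)>5 else '')
plan((.472,.371,.005,63))
E
```

```text
t 19.75 p [0.4728 0.3691 0.1664] F [-0.4 -0.8  0.7] w 0.0728 g 0.0 R [[-0.888, 0.459, 0.0], [0.459, 0.888, -0.001], [-0.001, -0.0, -1.0]] q [-0.87  0.45  0.17  1.73 -0.09  0.97  0.43]
1167 (array([472.2, 372.5]), array([39.8, 28.1]), 61.9)
cap 372 (array([472. , 372.3]), array([17. , 17.3]), 63.5)
1011 (array([426.9, 207.3]), array([40.1, 28.7]), 33.9)
cap 331 (array([426.9, 207. ]), array([17.1, 17.2]), 79.4)
(0.472, 0.371, 0.005, 63) linear [0.007, 0.006, 0.807] spin -0.009 rows 4
```

View pics/w7.png

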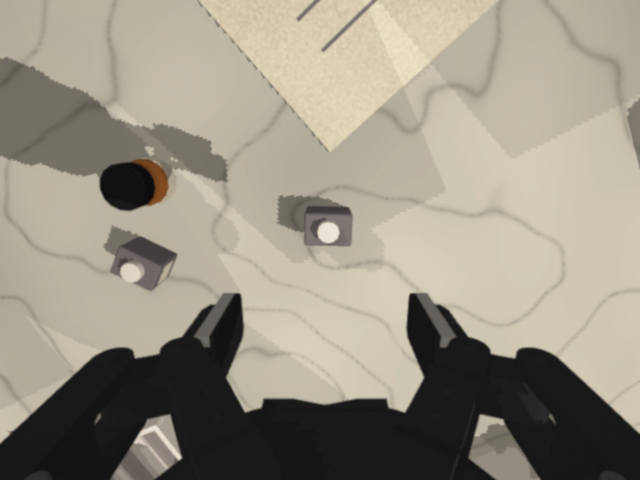

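Wrist view: cartridge A at (328,225) is aligned between the fingers, and B is at (143,262). Descend and grip.

Emit:
apply_moves:
  linear:
    - [0.01,0.014,0.25]
    - [0.01,0.014,0.5]
    - [0.01,0.014,0.72]
    - [0.01,0.014,0.805]
    - [0.01,0.014,0.805]
    - [0.01,0.014,0.805]
    - [0.01,0.014,0.805]
    - [0.01,0.014,0.805]
    - [0.01,0.014,0.805]
    - [0.01,0.014,0.805]
    - [0.01,0.014,0.805]
  spin: [0,0,0,0,0,0,0,0,0,0,0]
  grip: [-0.7,-0.7,-0.7,-0.7,-0.7,1,1,1,1,1,1]

```text
time_s: 21.18
ee_pos: [0.4725, 0.375, 0.0073]
ee_rot: [0.233, 0.972, 0.001, 0.001]
force: [-0.7, -0.8, 6.2]
width: 0.0391
grip_force: 61.1
```

Emit:
apply_moves:
  linear:
    - [0,0,-0.25]
    - [0,0,-0.5]
    - [0,0,-0.65]
    - [0,0,-0.65]
    - [0,0,-0.65]
  spin: [0,0,0,0,0]
  grip: [1,1,1,1,1]

```text
time_s: 21.8
ee_pos: [0.471, 0.374, 0.1353]
ee_rot: [0.233, 0.972, 0.0, -0.0]
force: [-0.9, -0.4, -0.5]
width: 0.0387
grip_force: 60.7
```

```bash
python3 - <<'E'
from h import *
st()
d=shot('top');C=cloud(d)
# floor/wall/ribs of open warmer
P=zone(C,195,170,320,265,-.01,.07)
P=P[(P[:,0]>.58)&(P[:,0]<.64)]
h=[(y,np.median(P[abs(P[:,1]-y)<.002][:,2]).round(3)) for y in np.arange(-.07,.15,.004) if (abs(P[:,1]-y)<.002).sum()>2]
print([(float(round(a,3)),float(b)) for a,b in h])
plan((.615,.0625,.135,-1.3))
E
```

```text
t 21.8 p [0.471  0.374  0.1353] F [-0.9 -0.4 -0.5] w 0.0387 g 60.7 R [[-0.891, 0.454, -0.0], [0.454, 0.891, 0.0], [0.0, 0.0, -1.0]] q [-0.87  0.49  0.16  1.76 -0.1   0.9   0.43]
[(-0.07, 0.001), (-0.066, 0.0), (-0.062, 0.04), (-0.058, 0.054), (-0.054, 0.006), (-0.05, 0.006), (-0.046, 0.006), (-0.042, 0.006), (-0.038, 0.006), (-0.034, 0.005), (-0.03, 0.006), (-0.026, 0.007), (-0.022, 0.006), (-0.018, 0.006), (-0.014, 0.006), (-0.01, 0.024), (-0.006, 0.007), (-0.002, 0.006), (0.002, 0.007), (0.006, 0.006), (0.01, 0.007), (0.014, 0.006), (0.018, 0.006), (0.022, 0.006), (0.026, 0.006), (0.03, 0.006), (0.034, 0.006), (0.038, 0.026), (0.042, 0.007), (0.046, 0.006), (0.05, 0.007), (0.054, 0.007), (0.058, 0.006), (0.062, 0.006), (0.066, 0.006), (0.07, 0.006), (0.074, 0.006), (0.078, 0.007), (0.082, 0.009), (0.086, 0.026), (0.09, 0.005), (0.094, 0.006), (0.098, 0.007), (0.102, 0.006), (0.106, 0.007), (0.11, 0.006), (0.114, 0.007), (0.118, 0.006), (0.122, 0.006), (0.126, 0.007), (0.13, 0.007), (0.134, 0.04), (0.138, 0.054), (0.142, 0.053)]
(0.615, 0.0625, 0.135, -1.3) linear [-0.45, -0.353, -0.001] spin 0.748 rows 4
(0.615, 0.0625, 0.135, -1.3) linear [-0.548, -0.165, -0.001] spin 0.748 rows 4
(0.615, 0.0625, 0.135, -1.3) linear [-0.57, 0.047, -0.001] spin 0.748 rows 4
```

Emit:
apply_moves:
  linear:
    - [-0.45,-0.353,0]
    - [-0.45,-0.353,0]
    - [-0.45,-0.353,0]
    - [-0.45,-0.353,0]
  spin: [0.748,0.748,0.748,0.748]
  grip: [1,1,1,1]

```text
time_s: 22.35
ee_pos: [0.5189, 0.2705, 0.1344]
ee_rot: [0.41, 0.912, -0.001, -0.001]
force: [-0.3, 0.3, -0.5]
width: 0.0389
grip_force: 60.8
```

Emit:
apply_moves:
  linear:
    - [-0.548,-0.165,0]
    - [-0.548,-0.165,0]
    - [-0.548,-0.165,0]
    - [-0.548,-0.165,0]
  spin: [0.748,0.748,0.748,0.748]
  grip: [1,1,1,1]

```text
time_s: 22.85
ee_pos: [0.5668, 0.1683, 0.1347]
ee_rot: [0.571, 0.821, -0.0, -0.001]
force: [-1.5, 1.0, -0.6]
width: 0.0389
grip_force: 60.8
```

Emit:
apply_moves:
  linear:
    - [-0.57,0.045,0]
    - [-0.57,0.045,0]
    - [-0.57,0.045,0]
    - [-0.57,0.045,0]
    - [-0.57,0.045,0]
    - [-0.57,0.045,0]
  spin: [0.748,0.748,0.748,0.748,0.748,0.748]
  grip: [1,1,1,1,1,1]

```text
time_s: 23.6
ee_pos: [0.615, 0.0644, 0.1352]
ee_rot: [0.714, 0.7, 0.0, -0.0]
force: [-0.7, 0.1, -0.6]
width: 0.0391
grip_force: 60.8
```

```bash
python3 - <<'E'
from h import *
st()
plan((.614,.0625,.0135,-1.3))
E
```

```text
t 23.6 p [0.615  0.0644 0.1352] F [-0.7  0.1 -0.6] w 0.0391 g 60.8 R [[0.019, 1.0, -0.0], [1.0, -0.019, 0.001], [0.001, -0.0, -1.0]] q [-0.52  0.54  0.48  1.73 -0.3   0.94  0.07]
(0.614, 0.0625, 0.0135, -1.3) linear [-0.009, -0.005, 0.609] spin 0.007 rows 4
```

Emit:
apply_moves:
  linear:
    - [-0.01,-0.005,0.2]
    - [-0.01,-0.005,0.38]
    - [-0.01,-0.005,0.5]
    - [-0.01,-0.005,0.57]
    - [-0.01,-0.005,0.607]
    - [-0.01,-0.005,0.607]
    - [-0.01,-0.005,0.607]
    - [-0.01,-0.005,0.607]
    - [-0.01,-0.005,0.607]
    - [-0.01,-0.005,0.607]
    - [-0.01,-0.005,0.607]
  spin: [0,0,0,0,0,0,0,0,0,0,0]
  grip: [1,1,1,1,1,1,1,-0.3,-0.3,-0.3,-0.3]

```text
time_s: 24.98
ee_pos: [0.6144, 0.0606, 0.014]
ee_rot: [0.715, 0.699, 0.0, -0.0]
force: [0.5, 0.1, -0.5]
width: 0.0555
grip_force: 0.0
```

Emit:
apply_moves:
  linear:
    - [0,0,-0.2]
    - [0,0,-0.4]
    - [0,0,-0.6]
    - [0,0,-0.6]
    - [0,0,-0.6]
  spin: [0,0,0,0,0]
  grip: [-0.3,-0.3,-0.3,-0.3,-0.3]

```text
time_s: 25.6
ee_pos: [0.6139, 0.0608, 0.1335]
ee_rot: [0.715, 0.699, -0.0, -0.0]
force: [0.3, -0.4, -0.2]
width: 0.0559
grip_force: 0.0
```

```bash
python3 - <<'E'
from h import *
st()
plan((.427,.207,.15,34))
E
```

```text
t 25.6 p [0.6139 0.0608 0.1335] F [ 0.3 -0.4 -0.2] w 0.0559 g 0.0 R [[0.022, 1.0, -0.001], [1.0, -0.022, 0.0], [0.0, -0.001, -1.0]] q [-0.51  0.55  0.49  1.74 -0.31  0.94  0.08]
(0.427, 0.207, 0.15, 34) linear [0.355, -0.475, -0.041] spin -0.615 rows 4
(0.427, 0.207, 0.15, 34) linear [0.482, -0.345, -0.041] spin -0.615 rows 4
```

Emit:
apply_moves:
  linear:
    - [0.355,-0.475,-0.04]
    - [0.355,-0.475,-0.04]
    - [0.355,-0.475,-0.04]
    - [0.355,-0.475,-0.04]
  spin: [-0.615,-0.615,-0.615,-0.615]
  grip: [-0.7,-0.7,-0.7,-0.7]

```text
time_s: 26.1
ee_pos: [0.5207, 0.1335, 0.1412]
ee_rot: [0.599, 0.8, -0.001, -0.0]
force: [-0.3, 0.3, -0.7]
width: 0.0722
grip_force: 0.0
```

Emit:
apply_moves:
  linear:
    - [0.482,-0.345,-0.04]
    - [0.482,-0.345,-0.04]
    - [0.482,-0.345,-0.04]
    - [0.482,-0.345,-0.04]
    - [0.482,-0.345,-0.04]
  spin: [-0.615,-0.615,-0.615,-0.615,-0.615]
  grip: [-0.7,-0.7,-0.7,-0.7,-0.7]

```text
time_s: 26.72
ee_pos: [0.4289, 0.2055, 0.1497]
ee_rot: [0.471, 0.882, -0.0, 0.0]
force: [-0.4, -0.2, 0.3]
width: 0.0724
grip_force: 0.0
```

```bash
python3 - <<'E'
from h import *
st()
w=shot('wrist');Q=cloud(w).reshape(-1,3)
c=(.427,.207)
for a,b in ((.033,.0395),(.0405,.049)):
    m=(np.hypot(Q[:,0]-c[0],Q[:,1]-c[1])<.05)&(Q[:,2]>a)&(Q[:,2]<b);B=Q[m];print(m.sum(),rect(B) if len(B)>5 else '')
plan((.427,.207,.006,34))
E
```

```text
t 26.73 p [0.4289 0.2055 0.1497] F [-0.4 -0.2  0.3] w 0.0724 g 0.0 R [[-0.556, 0.831, 0.0], [0.831, 0.556, -0.001], [-0.001, -0.0, -1.0]] q [-0.83  0.29  0.33  2.05 -0.13  0.82  0.17]
1314 (array([426.3, 206.6]), array([39.9, 28.3]), 34.9)
415 (array([426.3, 206.9]), array([16.8, 17.5]), 34.2)
(0.427, 0.207, 0.006, 34) linear [0.011, -0.003, 0.718] spin -0.007 rows 4
```

Emit:
apply_moves:
  linear:
    - [0.013,-0.007,0.25]
    - [0.013,-0.007,0.5]
    - [0.013,-0.007,0.65]
    - [0.013,-0.007,0.715]
    - [0.013,-0.007,0.715]
    - [0.013,-0.007,0.715]
    - [0.013,-0.007,0.715]
    - [0.013,-0.007,0.715]
    - [0.013,-0.007,0.715]
    - [0.013,-0.007,0.715]
    - [0.013,-0.007,0.715]
  spin: [0,0,0,0,0,0,0,0,0,0,0]
  grip: [-0.7,-0.7,-0.7,-0.7,-0.7,1,1,1,1,1,1]

```text
time_s: 28.15
ee_pos: [0.4258, 0.2087, 0.0082]
ee_rot: [0.47, 0.883, 0.001, 0.001]
force: [-1.4, -0.6, 8.4]
width: 0.0391
grip_force: 60.1
```

Emit:
apply_moves:
  linear:
    - [0,0,-0.25]
    - [0,0,-0.5]
    - [0,0,-0.65]
    - [0,0,-0.65]
    - [0,0,-0.65]
  spin: [0,0,0,0,0]
  grip: [1,1,1,1,1]

```text
time_s: 28.78
ee_pos: [0.4245, 0.2082, 0.1367]
ee_rot: [0.47, 0.883, 0.0, -0.0]
force: [0.2, 0.1, -0.7]
width: 0.0392
grip_force: 60.9
```

```bash
python3 - <<'E'
from h import *
st()
plan((.613,.0145,.135,-1.3))
E
```

```text
t 28.77 p [0.4245 0.2082 0.1367] F [ 0.2  0.1 -0.7] w 0.0392 g 60.9 R [[-0.559, 0.829, -0.0], [0.829, 0.559, 0.0], [0.0, -0.0, -1.0]] q [-0.84  0.31  0.35  2.07 -0.15  0.78  0.18]
(0.613, 0.0145, 0.135, -1.3) linear [-0.665, 0.12, 0.004] spin 0.616 rows 4
(0.613, 0.0145, 0.135, -1.3) linear [-0.597, 0.316, 0.004] spin 0.616 rows 4
```

Emit:
apply_moves:
  linear:
    - [-0.665,0.12,0]
    - [-0.665,0.12,0]
    - [-0.665,0.12,0]
    - [-0.665,0.12,0]
  spin: [0.616,0.616,0.616,0.616]
  grip: [1,1,1,1]

```text
time_s: 29.28
ee_pos: [0.5185, 0.1106, 0.1356]
ee_rot: [0.6, 0.8, -0.001, -0.001]
force: [0.2, 0.1, -0.8]
width: 0.0386
grip_force: 61.0
```

Emit:
apply_moves:
  linear:
    - [-0.597,0.316,0]
    - [-0.597,0.316,0]
    - [-0.597,0.316,0]
    - [-0.597,0.316,0]
    - [-0.597,0.316,0]
    - [-0.597,0.316,0]
  spin: [0.616,0.616,0.616,0.616,0.616,0.616]
  grip: [1,1,1,1,1,1]

```text
time_s: 30.02
ee_pos: [0.6125, 0.0164, 0.1368]
ee_rot: [0.714, 0.7, 0.0, -0.001]
force: [0.3, 0.6, -0.3]
width: 0.0393
grip_force: 61.0
```

```bash
python3 - <<'E'
from h import *
st()
plan((.613,.0145,.0148,-1.3))
E
```

```text
t 30.02 p [0.6125 0.0164 0.1368] F [ 0.3  0.6 -0.3] w 0.0393 g 61.0 R [[0.02, 1.0, -0.001], [1.0, -0.02, 0.001], [0.001, -0.001, -1.0]] q [-0.47  0.54  0.52  1.75 -0.32  0.94  0.17]
(0.613, 0.0145, 0.0148, -1.3) linear [-0.009, 0.003, 0.61] spin 0.005 rows 4
```

Emit:
apply_moves:
  linear:
    - [-0.01,0,0.2]
    - [-0.01,0,0.38]
    - [-0.01,0,0.5]
    - [-0.01,0,0.57]
    - [-0.01,0,0.61]
    - [-0.01,0,0.61]
    - [-0.01,0,0.61]
    - [-0.01,0,0.61]
    - [-0.01,0,0.61]
    - [-0.01,0,0.61]
    - [-0.01,0,0.61]
  spin: [0,0,0,0,0,0,0,0,0,0,0]
  grip: [1,1,1,1,1,1,1,-0.3,-0.3,-0.3,-0.3]

```text
time_s: 31.4
ee_pos: [0.6134, 0.0125, 0.015]
ee_rot: [0.715, 0.699, 0.0, 0.0]
force: [-0.4, 0.3, 0.1]
width: 0.0555
grip_force: 0.0
```

Emit:
apply_moves:
  linear:
    - [0,0,-0.2]
    - [0,0,-0.4]
    - [0,0,-0.6]
    - [0,0,-0.8]
    - [0,0,-1]
    - [0,0,-1]
  spin: [0,0,0,0,0,0]
  grip: [-0.3,-0.3,-0.3,-0.3,-0.3,-0.3]

```text
time_s: 32.15
ee_pos: [0.6152, 0.0121, 0.2182]
ee_rot: [0.715, 0.699, 0.002, 0.002]
force: [-0.7, -0.5, -0.7]
width: 0.0556
grip_force: 0.0
```

```bash
python3 - <<'E'
from h import *
st()
w=shot('wrist');save(w,'w8.png');d=shot('side');Q=np.vstack([cloud(d).reshape(-1,3)])
W=cloud(w).reshape(-1,3)
for n,D in (('side',Q),('wrist',W)):
  for y in (.0145,.061):
    m=(abs(D[:,0]-.613)<.035)&(abs(D[:,1]-y)<.02)
    for a,b in ((.0385,.0455),(.0465,.055)):
        B=D[m&(D[:,2]>a)&(D[:,2]<b)]; print(n,y,len(B),rect(B) if len(B)>5 else '',np.median(B[:,2]) if len(B) else '')
im=cv2.cvtColor(d['frame'],cv2.COLOR_RGB2BGR)
cv2.imwrite('pics/s8.png',np.hstack([cv2.resize(im[130:270,200:387],(400,300),interpolation=cv2.INTER_CUBIC),cv2.resize(cv2.cvtColor(w['frame'],cv2.COLOR_RGB2BGR),(400,300))]))
E
```

```text
t 32.15 p [0.6152 0.0121 0.2182] F [-0.7 -0.5 -0.7] w 0.0556 g 0.0 R [[0.023, 1.0, 0.006], [1.0, -0.023, 0.001], [0.001, 0.006, -1.0]] q [-0.49  0.46  0.57  1.65 -0.27  1.1   0.13]
side 0.0145 91 (array([612.3,   8.9]), array([28.7, 42.4]), 90.0) 0.042158915200795954
side 0.0145 34 (array([611.6,   8.8]), array([18.7, 16.9]), 22.1) 0.05120324196601095
side 0.061 94 (array([613.5,  57.4]), array([29. , 42.9]), 89.5) 0.042644686906386675
side 0.061 31 (array([612.7,  58.1]), array([17.9, 16.8]), 22.6) 0.05122700806906022
wrist 0.0145 887 (array([612.9,  10.7]), array([27.9, 39.6]), 89.2) 0.04158541135624316
wrist 0.0145 274 (array([613.3,  10.6]), array([17. , 17.1]), 43.3) 0.049640211407120605
wrist 0.061 1013 (array([614.1,  60.2]), array([27.5, 40.1]), 88.8) 0.04153983902663039
wrist 0.061 305 (array([614.1,  60. ]), array([17.2, 17.1]), 45.4) 0.049503802172542855
```

View pics/s8.png

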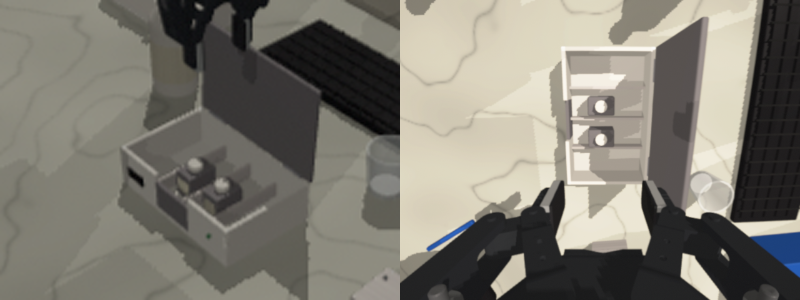

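Both cartridges stand on the floor between the ribs, at left-crop pixels (195,175) and (222,195), and the cover is fully open. Next, behind the cover.

```bash
python3 - <<'E'
from h import *
C=np.load('C0.npy')
P=zone(C,290,135,325,175,.03,.12);print('glass',rect(P),P[:,2].max()); P=zone(C,180,80,340,135,.005,.04);print('keyb',rect(P),P[:,2].max())
plan((.62,.05,.25,-1.3),(.765,.05,.25,-1.3),(.765,.05,.155,-1.3),(.709,.05,.155,-1.3))
E
```

```text
glass (array([794.2, -87.3]), array([56.6, 57.1]), 2.0) 0.06681359513765628
keyb (array([928.8,  34.2]), array([144.7, 409.7]), 0.6) 0.02778622666631181
(0.62, 0.05, 0.25, -1.3) linear [0.188, 0.03, -0.176] spin -0.0 rows 2
(0.765, 0.05, 0.25, -1.3) linear [0.016, 0.725, 0.0] spin -0.0 rows 4
(0.765, 0.05, 0.155, -1.3) linear [0.0, 0.0, 0.475] spin -0.0 rows 3
(0.709, 0.05, 0.155, -1.3) linear [-0.006, -0.28, 0.0] spin -0.0 rows 3
```

Emit:
apply_moves:
  linear:
    - [0.188,0.03,-0.18]
    - [0.188,0.03,-0.18]
    - [0.188,0.03,-0.18]
  spin: [0,0,0]
  grip: [1,1,1]

```text
time_s: 32.62
ee_pos: [0.6195, 0.0497, 0.2494]
ee_rot: [0.715, 0.699, -0.001, -0.0]
force: [-0.6, -0.1, -0.9]
width: 0.0014
grip_force: 0.0
```

Emit:
apply_moves:
  linear:
    - [0.01,0.3,0]
    - [0.01,0.6,0]
    - [0.016,0.725,0]
    - [0.016,0.725,0]
    - [0.016,0.725,0]
  spin: [0,0,0,0,0]
  grip: [1,1,1,1,1]

```text
time_s: 33.25
ee_pos: [0.7643, 0.0485, 0.2497]
ee_rot: [0.716, 0.698, -0.001, -0.001]
force: [-1.3, -0.3, 0.2]
width: -0.0
grip_force: 0.0
```

Emit:
apply_moves:
  linear:
    - [0,0,0.2]
    - [0,0,0.4]
    - [0,0,0.475]
    - [0,0,0.475]
    - [0,0,0.475]
  spin: [0,0,0,0,0]
  grip: [1,1,1,1,1]

```text
time_s: 33.88
ee_pos: [0.7661, 0.0496, 0.1581]
ee_rot: [0.715, 0.699, 0.001, 0.001]
force: [0.4, -0.9, 1.1]
width: 0.0001
grip_force: 0.0
```

```bash
python3 - <<'E'
from h import *
s=st();p=np.array(s['ee_pos'])
r=R.from_quat(s['ee_rot']).as_matrix()
for x,z in [(.709,.1543),(.6791,.1525),(.651,.1419),(.6309,.1271),(.6151,.1077),(.6063,.0898),(.602,.0754),(.600,.0655),(.6,.0605)]:
    print((x,z),(r.T@(np.array([x,.05,z])-p)/.2).round(3))
E
```

```text
t 33.88 p [0.7661 0.0496 0.1581] F [ 0.4 -0.9  1.1] w 0.0001 g 0.0 R [[0.023, 1.0, 0.003], [1.0, -0.023, 0.0], [0.0, 0.003, -1.0]] q [-0.41  0.77  0.53  1.27 -0.38  1.2   0.11]
(0.709, 0.1543) [-0.004 -0.286  0.018]
(0.6791, 0.1525) [-0.008 -0.435  0.027]
(0.651, 0.1419) [-0.011 -0.576  0.079]
(0.6309, 0.1271) [-0.013 -0.676  0.153]
(0.6151, 0.1077) [-0.015 -0.756  0.25 ]
(0.6063, 0.0898) [-0.016 -0.8    0.339]
(0.602, 0.0754) [-0.017 -0.822  0.411]
(0.6, 0.0655) [-0.017 -0.832  0.461]
(0.6, 0.0605) [-0.017 -0.832  0.486]
```

Emit:
apply_moves:
  linear:
    - [0,-0.15,0.01]
    - [0,-0.286,0.01]
    - [0,-0.36,0.01]
    - [-0.01,-0.435,0.015]
    - [-0.01,-0.505,0.04]
    - [-0.01,-0.576,0.07]
    - [-0.01,-0.626,0.105]
    - [-0.01,-0.676,0.143]
    - [-0.015,-0.716,0.19]
    - [-0.015,-0.756,0.24]
    - [-0.015,-0.756,0.24]
  spin: [0,0,0,0,0,0,0,0,0,0,0]
  grip: [1,1,1,1,1,1,1,1,1,1,1]

```text
time_s: 35.25
ee_pos: [0.6127, 0.0502, 0.1067]
ee_rot: [0.715, 0.699, -0.001, -0.001]
force: [-0.2, -0.3, 0.0]
width: -0.0
grip_force: 0.0
```

```bash
python3 - <<'E'
from h import *
s=st()
d=shot('top');C=cloud(d).reshape(-1,3)
P=C[(C[:,1]>.1)&(C[:,1]<.135)&(C[:,0]>.55)&(C[:,0]<.69)&(C[:,2]>.05)&(C[:,2]<.2)]
print(len(P),np.polyfit(P[:,0],P[:,2],1),P[:,2].max())
E
```

```text
t 35.25 p [0.6127 0.0502 0.1067] F [-0.2 -0.3  0. ] w -0.0 g 0.0 R [[0.023, 1.0, -0.003], [1.0, -0.023, -0.0], [-0.0, -0.003, -1.0]] q [-0.52  0.58  0.52  1.77 -0.36  0.89  0.14]
3 [ 0.23838311 -0.08005632] 0.05551237942553522
```

```bash
python3 - <<'E'
from h import *
d=shot('side');save(d,'s9.png');C=cloud(d).reshape(-1,3)
P=C[(C[:,1]>-.06)&(C[:,1]<.0)&(C[:,0]>.54)&(C[:,0]<.73)&(C[:,2]>.06)&(C[:,2]<.25)]
for z in np.arange(.06,.2,.01):
    q=P[abs(P[:,2]-z)<.004]; print(z.round(2),len(q),np.median(q[:,0]).round(3) if len(q) else '')
im=cv2.imread('pics/s9.png');cv2.imwrite('pics/s9z.png',cv2.resize(im[110:290,180:420],(640,480),interpolation=cv2.INTER_CUBIC))
E
```

```text
0.06 20 0.685
0.07 52 0.672
0.08 50 0.653
0.09 59 0.634
0.1 56 0.615
0.11 58 0.596
0.12 67 0.577
0.13 0 
0.14 0 
0.15 0 
0.16 0 
0.17 0 
0.18 0 
0.19 0 
0.2 0
```

View pics/s9z.png

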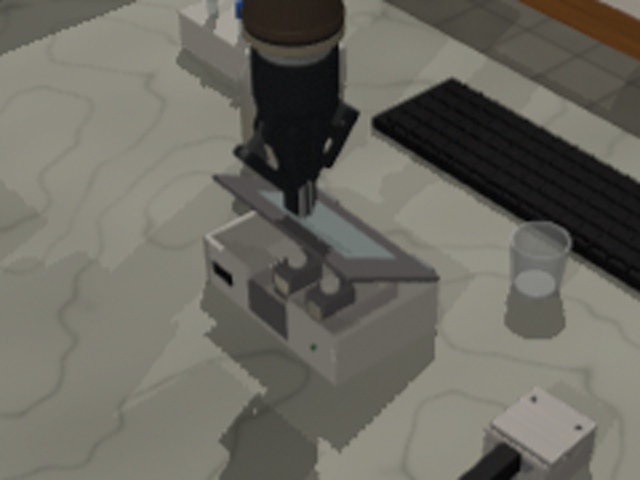

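The cover is at about 0.48 rad with the fingers at (305,195) on its back. I'll press it the rest of the way down.

Emit:
apply_moves:
  linear:
    - [0,-0.02,0.05]
    - [0,-0.04,0.09]
    - [0,-0.055,0.13]
    - [0,-0.06,0.16]
    - [0,-0.063,0.19]
    - [0,-0.063,0.21]
    - [0,-0.063,0.222]
    - [0,-0.063,0.23]
    - [0,-0.063,0.235]
    - [0,-0.063,0.235]
  spin: [0,0,0,0,0,0,0,0,0,0]
  grip: [1,1,1,1,1,1,1,1,1,1]

```text
time_s: 36.6
ee_pos: [0.6016, 0.0506, 0.0609]
ee_rot: [0.715, 0.699, 0.0, 0.0]
force: [-0.6, 0.1, 0.1]
width: 0.0
grip_force: 0.0
```

Emit:
apply_moves:
  linear:
    - [0,0,0.004]
    - [0,0,0.008]
    - [0,0,0.012]
    - [0,0,0.012]
  spin: [0,0,0,0]
  grip: [1,1,1,1]

```text
time_s: 37.1
ee_pos: [0.6018, 0.0505, 0.0605]
ee_rot: [0.715, 0.699, 0.001, -0.0]
force: [-7.3, -0.3, 21.1]
width: 0.0001
grip_force: 10.9
```

```bash
python3 - <<'E'
from h import *
d=shot('side');C=cloud(d).reshape(-1,3)
P=C[(C[:,1]>-.058)&(C[:,1]<.0)&(C[:,0]>.565)&(C[:,0]<.68)&(C[:,2]>.05)&(C[:,2]<.09)]
print(len(P),np.polyfit(P[:,0],P[:,2],1),np.median(P[:,2]))
plan((.60,.05,.13,-1.3),(.44,-.30,.13,-83.2))
E
```

```text
723 [0.00259354 0.05992466] 0.0615097379236329
(0.6, 0.05, 0.13, -1.3) linear [-0.003, -0.009, -0.348] spin -0.001 rows 3
(0.44, -0.3, 0.13, -83.2) linear [-0.589, -0.253, 0.0] spin 0.953 rows 4
(0.44, -0.3, 0.13, -83.2) linear [-0.64, 0.045, 0.0] spin 0.953 rows 4
(0.44, -0.3, 0.13, -83.2) linear [-0.548, 0.334, 0.0] spin 0.953 rows 4
```

```bash
python3 - <<'E'
from h import *
plan((.60,.05,.15,-1.3),(.479,-.3937,.15,6.8))
E
```

```text
(0.6, 0.05, 0.15, -1.3) linear [-0.003, -0.009, -0.448] spin -0.001 rows 3
(0.479, -0.3937, 0.15, 6.8) linear [-0.744, -0.185, 0.0] spin -0.094 rows 4
(0.479, -0.3937, 0.15, 6.8) linear [-0.734, -0.22, 0.0] spin -0.094 rows 4
(0.479, -0.3937, 0.15, 6.8) linear [-0.723, -0.254, 0.0] spin -0.094 rows 4
```

Emit:
apply_moves:
  linear:
    - [0,0,-0.1]
    - [0,0,-0.3]
    - [0,0,-0.45]
    - [0,0,-0.45]
  spin: [0,0,0,0]
  grip: [1,1,1,1]

```text
time_s: 37.65
ee_pos: [0.6031, 0.0506, 0.151]
ee_rot: [0.715, 0.699, 0.002, 0.001]
force: [-0.3, -0.4, -0.2]
width: 0.0004
grip_force: 0.0
```

Emit:
apply_moves:
  linear:
    - [-0.744,-0.185,0]
    - [-0.744,-0.185,0]
    - [-0.744,-0.185,0]
    - [-0.744,-0.185,0]
  spin: [-0.094,-0.094,-0.094,-0.094]
  grip: [0,0,0,0]

```text
time_s: 38.15
ee_pos: [0.5597, -0.1004, 0.148]
ee_rot: [0.7, 0.714, -0.001, -0.0]
force: [-0.3, 0.7, -0.3]
width: 0.0428
grip_force: 0.0
```

Emit:
apply_moves:
  linear:
    - [-0.734,-0.22,0]
    - [-0.734,-0.22,0]
    - [-0.734,-0.22,0]
    - [-0.734,-0.22,0]
  spin: [-0.094,-0.094,-0.094,-0.094]
  grip: [0,0,0,0]

```text
time_s: 38.65
ee_pos: [0.5198, -0.2469, 0.1481]
ee_rot: [0.683, 0.731, -0.0, -0.0]
force: [1.6, 0.8, -0.2]
width: 0.0426
grip_force: 0.0
```

Emit:
apply_moves:
  linear:
    - [-0.723,-0.254,0]
    - [-0.723,-0.254,0]
    - [-0.723,-0.254,0]
    - [-0.723,-0.254,0]
    - [-0.723,-0.254,0]
    - [-0.723,-0.254,0]
  spin: [-0.094,-0.094,-0.094,-0.094,-0.094,-0.094]
  grip: [0,0,0,0,0,0]

```text
time_s: 39.4
ee_pos: [0.4815, -0.3906, 0.1481]
ee_rot: [0.663, 0.749, 0.001, -0.0]
force: [0.7, 0.0, 0.5]
width: 0.0424
grip_force: 0.0
```

```bash
cat > f.py <<'E'
from h import *
s=st();p=np.array(s['ee_pos'])
d=shot('side');C=cloud(d).reshape(-1,3)
P=C[(C[:,1]>-.058)&(C[:,1]<.0)&(C[:,0]>.565)&(C[:,0]<.68)&(C[:,2]>.05)&(C[:,2]<.09)]
print('cover',len(P),np.polyfit(P[:,0],P[:,2],1))
t=shot('top')
for n,D in (('side',C),('top',cloud(t).reshape(-1,3)),('wrist',cloud(shot('wrist')).reshape(-1,3))):
    m=(D[:,0]>.42)&(D[:,0]<.6)&(D[:,1]<-.345)&(D[:,1]>-.445)
    for a,b in ((.009,.018),(.0455,.0535)):
        B=D[m&(D[:,2]>a)&(D[:,2]<b)]; print(n,a,len(B),rect(B) if len(B)>8 else '')
E
python3 f.py; python3 -c "
from h import *
plan((.479,-.3937,.024,6.8))"
```

```text
t 39.4 p [ 0.4815 -0.3906  0.1481] F [0.7 0.  0.5] w 0.0424 g 0.0 R [[-0.121, 0.993, 0.0], [0.993, 0.121, 0.001], [0.001, 0.0, -1.0]] q [ 0.24  0.54  0.53  1.72 -0.32  0.97  1.02]
cover 722 [0.00129753 0.06085399]
side 0.009 2196 (array([ 508. , -392.3]), array([153.2,  77.2]), 7.1)
side 0.0455 110 (array([ 478. , -396.2]), array([18.4, 25.1]), 6.8)
top 0.009 1568 (array([ 508.6, -390.9]), array([149.4,  76.4]), 7.0)
top 0.0455 72 (array([ 478.6, -394.5]), array([16.9, 24.3]), 1.1)
wrist 0.009 14179 (array([ 509.3, -390.7]), array([150.7,  76.2]), 7.0)
wrist 0.0455 756 (array([ 478.6, -394. ]), array([17.5, 25.1]), 7.2)
(0.479, -0.3937, 0.024, 6.8) linear [-0.008, -0.01, 0.622] spin 0.002 rows 4
```

Emit:
apply_moves:
  linear:
    - [-0.015,-0.0155,0.25]
    - [-0.015,-0.0155,0.48]
    - [-0.015,-0.0155,0.62]
    - [-0.015,-0.0155,0.62]
    - [-0.015,-0.0155,0.62]
    - [-0.015,-0.0155,0.62]
    - [-0.015,-0.0155,0.62]
    - [-0.015,-0.0155,0.62]
    - [-0.015,-0.0155,0.62]
  spin: [0,0,0,0,0,0,0,0,0]
  grip: [0,0,0,0,0,0.8,0.8,0.8,0.8]

```text
time_s: 40.67
ee_pos: [0.4783, -0.3969, 0.0262]
ee_rot: [0.664, 0.748, 0.0, 0.001]
force: [-0.8, 0.7, 7.0]
width: 0.0168
grip_force: 59.7
```

Emit:
apply_moves:
  linear:
    - [0,0.05,0]
    - [0,0.1,0]
    - [0,0.15,0]
    - [0,0.2,0]
    - [0,0.25,0]
    - [0,0.3,0]
    - [0,0.326,0]
    - [0,0.326,0]
    - [0,0.326,0]
  spin: [0,0,0,0,0,0,0,0,0]
  grip: [0.8,0.8,0.8,0.8,0.8,0.8,0.8,0.8,0.8]

```text
time_s: 41.8
ee_pos: [0.5436, -0.3891, 0.0262]
ee_rot: [0.664, 0.748, 0.001, 0.002]
force: [1.3, 1.0, 5.6]
width: 0.0166
grip_force: 59.5
```

Emit:
apply_moves:
  linear:
    - [0,0,0]
    - [0,0,0]
    - [0,0,0]
    - [0,0,-0.3]
    - [0,0,-0.6]
    - [0,-0.2,-0.8]
    - [0,-0.4,-0.8]
    - [0,-0.4,-0.8]
    - [0,-0.4,-0.8]
  spin: [0,0,0,0,0,0,0,0,0]
  grip: [0,0,0,0,0,0,0,0,0]

```text
time_s: 42.92
ee_pos: [0.4631, -0.3977, 0.1844]
ee_rot: [0.664, 0.748, 0.0, 0.0]
force: [0.7, 0.5, 0.1]
width: 0.0425
grip_force: 0.0
```

```bash
python3 f.py; python3 - <<'E'
from h import *
w=shot('wrist');save(w,'w10.png')
E
```

```text
t 42.92 p [ 0.4631 -0.3977  0.1844] F [0.7 0.5 0.1] w 0.0425 g 0.0 R [[-0.118, 0.993, 0.0], [0.993, 0.118, 0.001], [0.0, 0.001, -1.0]] q [ 0.24  0.49  0.57  1.7  -0.3   1.04  1.02]
cover 725 [0.00329339 0.05953006]
side 0.009 2210 (array([ 508.2, -392.3]), array([153.5,  78. ]), 7.5)
side 0.0455 106 (array([ 541.5, -387.6]), array([19.2, 28.4]), 0.1)
top 0.009 1632 (array([ 508.7, -391. ]), array([149.4,  77.4]), 6.9)
top 0.0455 66 (array([ 541.6, -386.8]), array([17.4, 24.6]), 2.2)
wrist 0.009 11246 (array([ 509.5, -390.3]), array([150.9,  75.7]), 7.0)
wrist 0.0455 609 (array([ 542.9, -386.3]), array([18.2, 26. ]), 6.2)
```

View pics/w10.png

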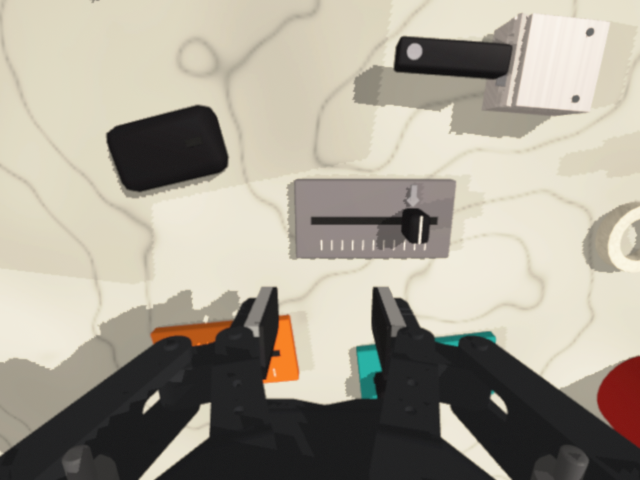

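The view shows the fader grip at (415,225) level with the pointer at (413,196), and the pry in the rack. I'll check in numbers.

```bash
python3 - <<'E'
from h import *
w=shot('wrist');f=w['frame'].astype(int);sub=f[182:212,400:430].sum(2);bg=np.median(sub)
m=sub>bg+90;v,u=np.nonzero(m);uv=[u.mean()+400,v.mean()+182];print(m.sum(),uv,u.min()+400,u.max()+400)
pt=plane(w,[uv],.0175)[0]
Q=cloud(w).reshape(-1,3);k=(Q[:,0]>.5)&(Q[:,0]<.58)&(Q[:,1]<-.36)&(Q[:,1]>-.42)&(Q[:,2]>.047)&(Q[:,2]<.053);g=np.array(rect(Q[k])[0])/1000
a=np.deg2rad(6.95);uu=np.array([np.cos(a),np.sin(a)]);print(pt,g,'pointer-grip',(pt[:2]-g)@uu*1000,'across',(pt[:2]-g)@[-uu[1],uu[0]]*1000)
t=shot('side');C=cloud(t).reshape(-1,3)
B=C[(C[:,0]>.45)&(C[:,0]<.585)&(abs(C[:,1]+.25)<.02)&(C[:,2]>.04)&(C[:,2]<.07)];print('pry handle',rect(B),np.polyfit(B[:,0],B[:,2],1),B[:,0].min(),B[:,0].max())
E
```

```text
87 [np.float64(413.45977011494256), np.float64(196.75862068965517)] 409 417
[ 0.54109721 -0.36384346  0.0175    ] [ 0.5426 -0.3863] pointer-grip 1.2255651726267789 across 22.473372421915794
pry handle (array([ 541.7, -252.4]), array([84.7, 22.8]), 3.3) [0.07276923 0.00990089] 0.4992274155535799 0.5840422176065829
```

```bash
python3 - <<'E'
from h import *
C=cloud(shot('top'));P=zone(C,130,140,185,190,.155,.18);print('bottle cap',len(P),P.mean(0))
print(ctrl.close_job())
E
```

```text
bottle cap 162 [0.74076689 0.25372974 0.1688335 ]
the job is handed in; nothing more can be done
None
```

The job is handed in, no verdict was returned: the cover was levered open, both cartridges placed and the cover shut; the fader is about 1 mm from the pointer (4 mm allowed), the pry blade about 75 mm into the rack and released, and the bottle standing.

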